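Close up a mould half and hang its status plate

ROBOT

A 6-joint arm with a two-finger parallel gripper is mounted at the origin on the work surface. World frame = base frame: x ahead of the robot, y to its left, z up, the work surface at z = 0. Lengths are in mm, angles in rad, forces in N, time in s.
With the tool pointing down it reaches from about 350 to 775 mm from the base axis. Payload 7.3 kg.
Tool frame: the origin (TCP) lies on the centre line of the jaws, within the pads' length; the fingertips stand 22 mm ahead of it and the grasp point (between the pads) lies 3 mm ahead of it; z points along the fingers, y is the direction in which the jaws open and shut (so a half turn about z gives the same grasp; the last joint's range is limited). The gripper opens to 92 mm and grips with 3 to 60 N. Pads are 19 mm wide; open, the fingers measure 130 mm over their backs; the gripper's body (75 mm by 190 mm) begins 47 mm behind the grasp point.
Start: joints at [0.974, 0.342, 1.524, -0, 1.275, -0.146], TCP at [228.723, 472.577, 248.741] pointing down, gripper open.
Joint ranges: [-2.53, 2.53], [-0.77, 2.02], [0.04, 2.7], [-1, 4.14], [0.28, 2.66], [-3.11, 3.11]. Speed limits (rad/s): [2.57, 2.57, 3.14, 3.14, 3.14, 3.14].

INTERFACE

Orientations are given as [roll, pitch, yaw] about the fixed x, y, z axes, in that order (R = Rz(yaw) Ry(pitch) Rx(roll)).
In Python, from plant import get_obs, capture, close_job gives the robot as it stands.
- The arm moves only by the tool carry_out, never from a script. Its arguments are lists of equal length, an entry for each row: "xyz": the shift along the tool's x, y, z scaled (see below), a list of three; "dr": the turn, a rotation vector about the tool's x, y, z scaled (see below), a list of three. A call has 1 to 8 rows; each row shifts and turns the commanded pose from where the row before left it, along the tool's axes as they then stand; what a row does not reach is not made up. The controller multiplies each number of a shift by 0.06 m and each number of a turn by 8 degrees. A row lasts 1/8 s, in which the tool goes at most 62.5 mm and 10.7 degrees, less where a joint would pass 70% of its speed; a pose out of reach is approached as far as the arm can. A call with a number of a shift or a turn outside -1 to 1 is refused whole. A call with a gripper value outside its range is refused whole. "gripper" is the gripper's target within -1 to 1 (fully open at 1, half-way at 0, shut at -1), set as the call begins (left out, the last holds). The fingers move at their own pace and stop on an object; the grip force is fixed at half the most. Time passes only in rows, so rows that do not move let the fingers close. It gives the time, the measured TCP pose, the force and the opening at its end, in the units of the state.
- get_obs(): the state, without advancing time (a new reading comes with each control period).
- capture(name): name is "scene" or "top" or "wrist"; returns a dict with "image" (420x560x3 uint8, blue, green, red), "fx", "fy", "cx", "cy" (pixels), "D" ([k1, k2, p1, p2, k3] as OpenCV has them; the pictures are not rectified), "pose" (4x4, takes a point from camera to world coordinates). Camera axes: x right, y up, looking along -z (the intrinsics and any distortion apply to the point x, -y, -z); pixel columns grow to the right and rows downward; lengths in mm; the calibration is good to about 2 mm. A picture is of the moment at which its call begins. There is no depth.
- close_job(): hands the job in, once; it reports no verdict.
The state is a dict: "time": time; "joint_positions": joint angles; "dq": joint speeds; "tau": joint torques, N m; "tool_pos": TCP position; "tcp_rot": TCP orientation; "contact_force": force on the tool from outside, world axes, zero at the start; "moment": the same for the moment, N m; "grip_width": finger opening in mm.
Only numpy, scipy, OpenCV 4.12 (cv2) and the standard library are available. Lean on these libraries where they do the work, as an engineer would, in place of code of your own. Each camera call takes 0.05 s, during which the arm holds its last target.

TASK

Make the mould half on the bench ready for storage. First push all four return pins down until their heads are flat on the mould's face; then put every loose cover in a pocket of its own size and press it down until its flange lies flat on the face all round; when all that is done, take the status plate from its holder and leave it hanging by its hole on the hook. Leave the other things on the bench where they are.

Things in the scene. Friction and masses are not known exactly. Their poses are not given: they have to be found in the camera images.
- mould: steel mould half lying face up, fixed, 210 (x) x 300 (y) x 70 (z) mm; origin: centre of its underside, on the bench; x and y along its sides, its top face is at z = 70 mm. The face has four rectangular pockets and four return pins near its corners
- pocket_long0 (a point): mouth centre of a long pocket (54 x 94 mm, long side along y), on the mould's face, axes as the mould's; takes either long cover. A black sealing pad in it, its top 6 to 9 mm below the face at the start, carries a cover set in (9 to 12 mm proud); about 11 N in all moves the pad down, it does not spring back, and it goes down until the flange meets the face
- pocket_long1 (a point): mouth centre of a long pocket (54 x 94 mm, long side along y), on the mould's face, axes as the mould's; takes either long cover. A black sealing pad in it, its top 6 to 9 mm below the face at the start, carries a cover set in (9 to 12 mm proud); about 11 N in all moves the pad down, it does not spring back, and it goes down until the flange meets the face
- pocket_short0 (a point): mouth centre of a short pocket (54 x 60 mm, long side along y), on the mould's face, axes as the mould's; takes either short cover. A black sealing pad in it, its top 6 to 9 mm below the face at the start, carries a cover set in (9 to 12 mm proud); about 11 N in all moves the pad down, it does not spring back, and it goes down until the flange meets the face
- pocket_short1 (a point): mouth centre of a short pocket (54 x 60 mm, long side along y), on the mould's face, axes as the mould's; takes either short cover. A black sealing pad in it, its top 6 to 9 mm below the face at the start, carries a cover set in (9 to 12 mm proud); about 11 N in all moves the pad down, it does not spring back, and it goes down until the flange meets the face
- pin0_top (a point): centre of the flat top of return pin 0's round head (36 mm diameter, 8 mm thick), which stands in a corner of the mould, 58 mm (x) and 125 mm (y) from its middle; moves down with the pin. It starts 9 to 14 mm above its home height of 78 mm over the bench (head flat on the face); a push of about 10 N moves it, and it stays where it is left
- pin1_top (a point): centre of the flat top of return pin 1's round head (36 mm diameter, 8 mm thick), which stands in a corner of the mould, 58 mm (x) and 125 mm (y) from its middle; moves down with the pin. It starts 9 to 14 mm above its home height of 78 mm over the bench (head flat on the face); a push of about 10 N moves it, and it stays where it is left
- pin2_top (a point): centre of the flat top of return pin 2's round head (36 mm diameter, 8 mm thick), which stands in a corner of the mould, 58 mm (x) and 125 mm (y) from its middle; moves down with the pin. It starts 9 to 14 mm above its home height of 78 mm over the bench (head flat on the face); a push of about 10 N moves it, and it stays where it is left
- pin3_top (a point): centre of the flat top of return pin 3's round head (36 mm diameter, 8 mm thick), which stands in a corner of the mould, 58 mm (x) and 125 mm (y) from its middle; moves down with the pin. It starts 9 to 14 mm above its home height of 78 mm over the bench (head flat on the face); a push of about 10 N moves it, and it stays where it is left
- cover_long0: one of two long grey plastic covers (None if absent), 0.16 kg. Flange 64 (x) x 104 (y) x 6 mm; below it a plug 48 x 88 mm, 18 mm deep, for a long pocket (3 mm play all round, either way round); above it a grab rib along y, 20 mm thick (x), 70 mm long, its top 38 mm above the origin. Origin: centre of the flange's underside: 18 mm up when on the bench, level with the mould's face when home; z up
- cover_long1: one of two long grey plastic covers (None if absent), 0.16 kg. Flange 64 (x) x 104 (y) x 6 mm; below it a plug 48 x 88 mm, 18 mm deep, for a long pocket (3 mm play all round, either way round); above it a grab rib along y, 20 mm thick (x), 70 mm long, its top 38 mm above the origin. Origin: centre of the flange's underside: 18 mm up when on the bench, level with the mould's face when home; z up
- cover_short0: one of two short grey plastic covers (None if absent), 0.16 kg. Flange 64 (x) x 70 (y) x 6 mm; below it a plug 48 x 54 mm, 18 mm deep, for a short pocket (3 mm play all round, either way round); above it a grab rib along y, 20 mm thick (x), 36 mm long, its top 38 mm above the origin. Origin: centre of the flange's underside: 18 mm up when on the bench, level with the mould's face when home; z up
- cover_short1: one of two short grey plastic covers (None if absent), 0.16 kg. Flange 64 (x) x 70 (y) x 6 mm; below it a plug 48 x 54 mm, 18 mm deep, for a short pocket (3 mm play all round, either way round); above it a grab rib along y, 20 mm thick (x), 36 mm long, its top 38 mm above the origin. Origin: centre of the flange's underside: 18 mm up when on the bench, level with the mould's face when home; z up
- plate: bare aluminium status plate standing upright in the holder's slot, 6 (x) x 80 (y) x 140 (z) mm, 0.15 kg, with a rectangular hole 36 mm wide (y) and 30 mm high, 76 to 106 mm above its lower edge; the 34 mm above it is free to grip. Origin: centre of its lower edge; z up; x normal to the plate
- plate_eye (a point): centre of the hole in the plate, 91 mm above its lower edge, axes as the plate's
- holder: dark steel holder, fixed, 64 (x) x 110 (y) mm, with a slot 9 mm wide and 88 mm long along y in which the plate stands; slot floor 6 mm and slot walls' top 45 mm above the bench. Origin: centre of its underside
- hook: hook stand, fixed: blue base 90 x 90 x 12 mm, post 16 mm diameter, at its top a level round arm, 8 mm thick, that runs 90 mm to the stand's own -x and ends in an upturned tip (top 16 mm above the arm's axis, end 104 mm from the post's axis). Origin: centre of its underside; the arm's axis is 170 mm above the bench
- hook_arm (a point): point on the arm's axis, 50 mm out from the post's axis, axes as the hook stand's (the arm's free end points to -x)
- steel_block: bystander: steel block 36 x 36 x 40 mm standing among the covers
- hammer: bystander: hammer lying on the bench
- wrench: bystander: wrench lying on the bench
- screwdriver: bystander: screwdriver lying on the bench
- oil_bottle: bystander: white bottle 56 mm diameter, 150 mm high, standing
- bush: bystander: brass flanged bush 60 mm diameter, 50 mm high, standing
Mind the look-alikes: they are no part of the job. Leave any red look-alike of the cover_short0 alone. Leave any blue look-alike of the cover_long0 alone.

How it is judged:
By the outcome, as a careful person would: the job done as asked, in the order asked, and still so for the second after the job is handed in, with the robot touching nothing.
Of cover_long0, cover_long1, cover_short0, cover_short1 only 2 to 4 are there at a start; the rules pass over those that are not, and their reading is None.
At some moment in a run one of cover_long0, cover_long1, cover_short0, cover_short1 may be knocked a few centimetres aside while the robot is not near it.
It also fails if it takes over 210 s, if anything falls off the work surface, if the arm or the gripper's body presses on something with over 40 N, if the wrist force passes 120 N, or if a joint passes its speed limit or range.

## Working session

There is one attempt and no reset: what is moved stays moved. The work goes in short steps, Python scripts to look and compute and a tool call to move; the robot and the scene stay as the last step left them, time stands still between calls to the robot, and variables do not carry over. Pictures are saved under pics/ and viewed, and the job is handed in when it is done.

Besides the shell and the picture viewer there is one more tool, called after "Request:" by a JSON object that holds its "name" and its "arguments", one argument or row to a line. carry_out: Moves the arm, as the interface text tells. Shifts and turns lie within -1 to 1; 1 stands for 0.06 m of shift or 8 degrees of turn. Its arguments: {"type":"object","properties":{"xyz":{"type":"array"},"dr":{"type":"array"},"gripper":{"type":"number"}},"required":["xyz","dr"]}

```bash
ls; mkdir -p pics; python3 - <<'E'
from plant import get_obs,capture
import cv2,numpy as np
o=get_obs(); print(o)
for n in ["scene","top","wrist"]:
    c=capture(n); cv2.imwrite(f"pics/{n}0.png",c["image"]); print(n,c["fx"],c["fy"],c["cx"],c["cy"],c["D"]);print(np.round(c["pose"],3))
E
```

```text
pics
{'time': 0.0, 'joint_positions': array([ 9.74006802e-01,  3.42733971e-01,  1.52501134e+00, -8.20695400e-06,
        1.27537493e+00, -1.45958262e-01]), 'dq': array([-7.11262462e-05, -2.78967376e-05,  1.20480127e-03, -5.01115903e-05,
       -2.85650174e-04,  8.81344614e-04]), 'tau': array([ 1.36158003e-03, -4.31250930e+01, -2.44225520e+01,  7.17967772e-02,
        5.59143873e-02, -1.60348536e-04]), 'tool_pos': array([228.50510475, 472.25823031, 248.04107244]), 'tcp_rot': array([-3.14008017e+00, -2.14408429e-04,  2.69076362e+00]), 'contact_force': array([ 0.23874224,  0.36332209, -0.74987561]), 'moment': array([0.06746725, 0.01796128, 0.01656847]), 'grip_width': 91.92374580013674}
scene 422.21660313679746 422.21660313679746 275.48234067368355 201.07518011352164 [-0.04535866  0.          0.          0.          0.        ]
[[ 8.22000e-01 -4.23000e-01  3.81000e-01  9.98820e+02]
 [ 5.69000e-01  6.03000e-01 -5.59000e-01 -6.55652e+02]
 [ 7.00000e-03  6.77000e-01  7.36000e-01  9.92268e+02]
 [ 0.00000e+00  0.00000e+00  0.00000e+00  1.00000e+00]]
top 456.0964991010079 456.0964991010079 281.2729276155118 208.08232483070543 [-0.09548834  0.          0.          0.          0.        ]
[[ 5.000000e-03  9.900000e-01 -1.380000e-01  3.523530e+02]
 [-1.000000e+00  4.000000e-03 -8.000000e-03 -1.287900e+01]
 [-7.000000e-03  1.380000e-01  9.900000e-01  1.388021e+03]
 [ 0.000000e+00  0.000000e+00  0.000000e+00  1.000000e+00]]
wrist 328.71673128624207 328.71673128624207 275.9901826812992 205.37217887176735 [-0.07473086  0.          0.          0.          0.        ]
[[ 4.36000e-01 -8.67000e-01 -2.42000e-01  1.63267e+02]
 [ 9.00000e-01  4.19000e-01  1.18000e-01  5.03498e+02]
 [-1.00000e-03 -2.70000e-01  9.63000e-01  3.83652e+02]
 [ 0.00000e+00  0.00000e+00  0.00000e+00  1.00000e+00]]
```

View pics/scene0.png

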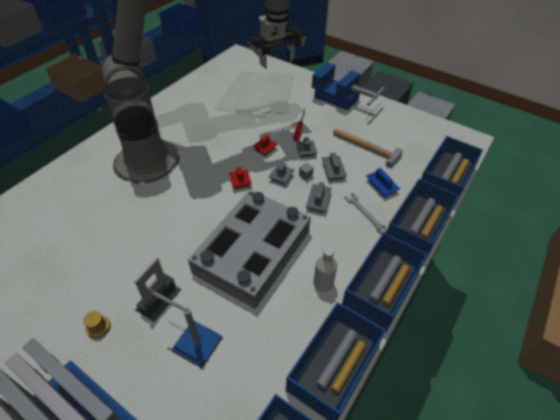

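View pics/top0.png

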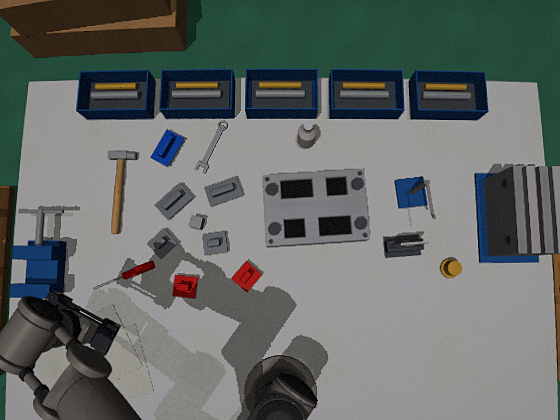

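View pics/wrist0.png

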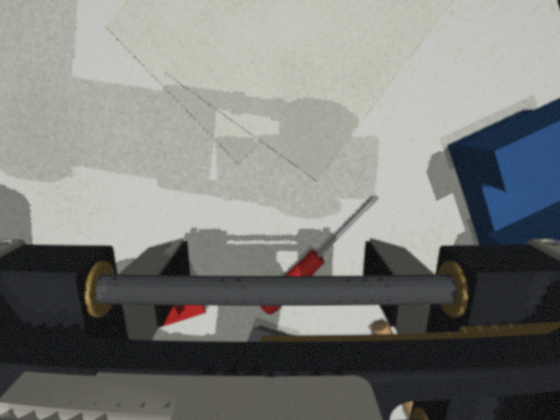

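```bash
cat > h.py <<'E'
import numpy as np, cv2, json
from plant import get_obs,capture
from scipy.spatial.transform import Rotation as Rn
def cam(c): 
    return dict(K=np.array([[c["fx"],0,c["cx"]],[0,c["fy"],c["cy"]],[0,0,1]]),D=np.array(c["D"]),T=np.array(c["pose"]))
def snap(n,f):
    c=capture(n); cv2.imwrite(f"pics/{f}.png",c["image"]); C=cam(c)
    np.savez(f"pics/{f}.npz",**C); return C,c["image"]
def load(f):
    d=np.load(f"pics/{f}.npz"); return dict(d)
def ray(C,px):
    px=np.array(px,float).reshape(-1,1,2)
    u=cv2.undistortPoints(px,C["K"],C["D"]).reshape(-1,2)
    d=np.c_[u[:,0],-u[:,1],-np.ones(len(u))]@C["T"][:3,:3].T
    return C["T"][:3,3],d
def atz(C,px,z):
    o,d=ray(C,px); z=np.asarray(z,float); s=(z-o[2])/d[:,2]; return o+d*s[:,None]
def proj(C,P):
    P=np.atleast_2d(P); q=(P-C["T"][:3,3])@C["T"][:3,:3]; q=q*[1,-1,-1]
    return cv2.projectPoints(q,np.zeros(3),np.zeros(3),C["K"],C["D"])[0].reshape(-1,2)
def tri(obs):
    A=np.zeros((3,3));b=np.zeros(3)
    for C,px in obs:
        o,d=ray(C,px); d=d[0]/np.linalg.norm(d[0]); M=np.eye(3)-np.outer(d,d); A+=M;b+=M@o
    return np.linalg.solve(A,b)
def crop(f,x0,y0,x1,y1,s,out):
    im=cv2.imread(f"pics/{f}.png")[y0:y1,x0:x1]
    im=cv2.resize(im,None,fx=s,fy=s,interpolation=cv2.INTER_CUBIC)
    im=cv2.convertScaleAbs(im,alpha=1.4,beta=10)
    st=10 if s>=4 else 20
    for x in range((x0+st-1)//st*st,x1,st):
        cv2.line(im,(int((x-x0)*s),0),(int((x-x0)*s),5),(0,255,255),1)
        cv2.putText(im,str(x),(int((x-x0)*s),16),0,.35,(0,0,255),1)
    for y in range((y0+st-1)//st*st,y1,st):
        cv2.line(im,(0,int((y-y0)*s)),(5,int((y-y0)*s)),(0,255,255),1)
        cv2.putText(im,str(y),(6,int((y-y0)*s)+4),0,.35,(0,0,255),1)
    cv2.imwrite(f"pics/{out}.png",im)
def rel(goal,yaw=None):
    "rows needed: move in tool axes"
    o=get_obs(); return o
E
python3 - <<'E'
from h import *
for n in ["scene","top"]: snap(n,n+"1")
crop("top1",140,110,390,300,3.2,"c1")
crop("top1",370,150,490,300,5,"c2")
crop("scene1",180,110,420,300,3.3,"c3")
crop("scene1",60,180,320,370,3,"c4")
C=load("top1")
for n,p,z in [("long a",(175,201),56-18+18),("long b",(224,190),56),("short a",(164,242),56),("short b",(216,242),56),("mould",(316,207),70),("holder",(403,244),45),("hookbase",(412,192),12),("bottle",(308,130),150)]:
    print(n,atz(C,[p],z).round())
E
```

```text
long a [[558. 314.  56.]]
long b [[592. 169.  56.]]
short a [[436. 343.  56.]]
short b [[437. 189.  56.]]
mould [[ 540. -103.   70.]]
holder [[ 434. -362.   45.]]
hookbase [[ 596. -404.   12.]]
bottle [[747. -77. 150.]]
```

View pics/c1.png

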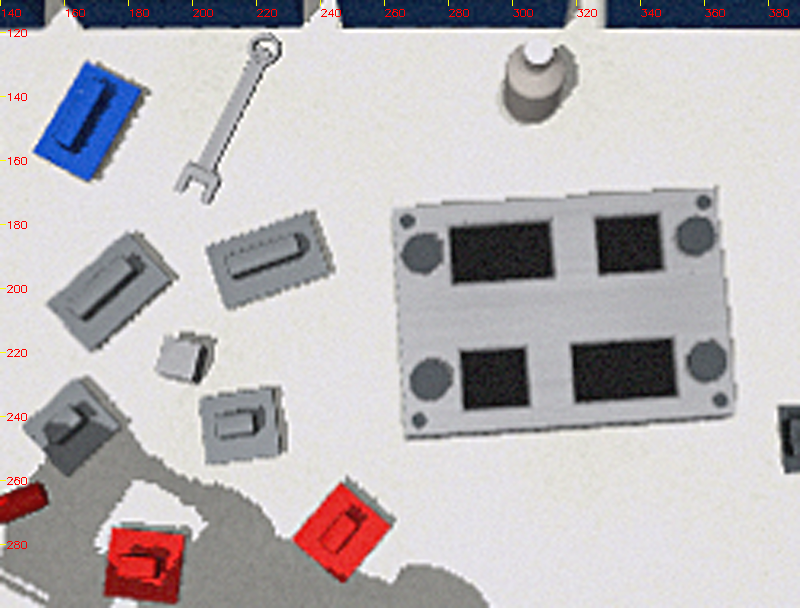

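View pics/c2.png

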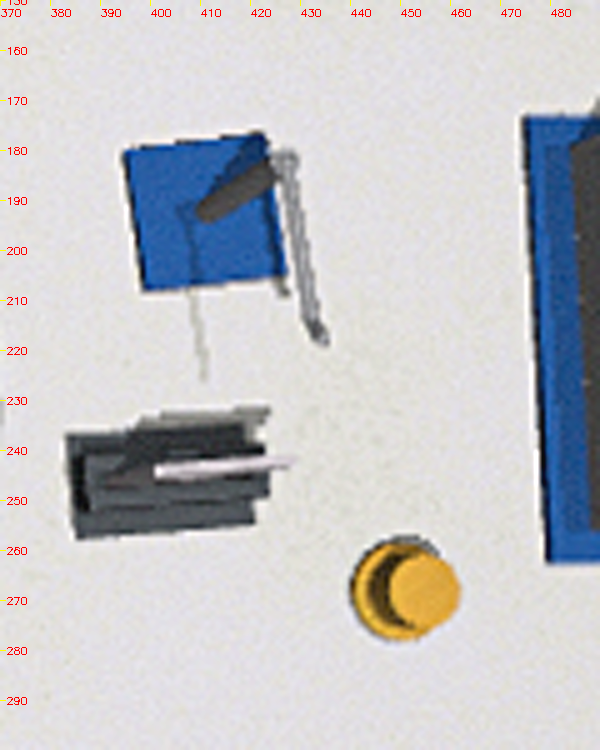

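View pics/c3.png

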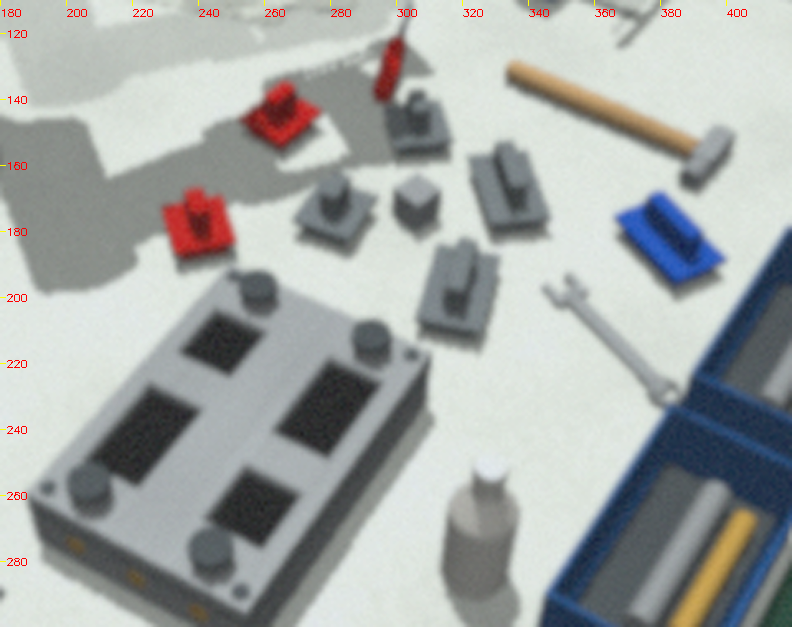

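View pics/c4.png

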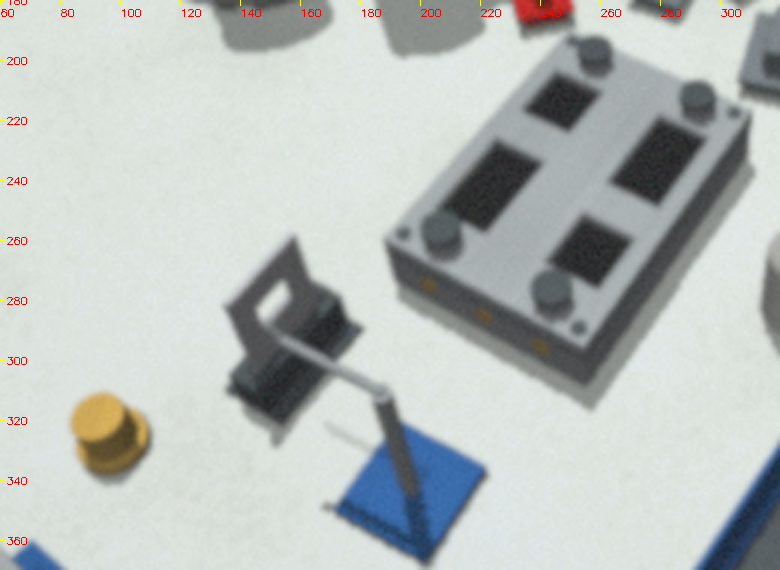

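```bash
cat >> h.py <<'E'
from scipy.optimize import least_squares
def fit(views, model, x0, fixed_z=None):
    """views: list of (C, Nx2 px, idx into model). pose x,y,z,yaw"""
    def f(p):
        r=[]
        R=Rn.from_euler('z',p[3]).as_matrix()
        z=p[2] if fixed_z is None else fixed_z
        for C,px,idx in views:
            P=model[idx]@R.T+[p[0],p[1],z]
            r.append((proj(C,P)-px).ravel())
        return np.concatenate(r)
    s=least_squares(f,x0); return s.x, np.round(s.fun.reshape(-1,2),1)
def wrap(a): return (a+np.pi)%(2*np.pi)-np.pi
def plan(x=None,y=None,z=None,yaw=None,maxmm=57,maxdeg=7.8,n=None):
    o=get_obs(); p=np.array(o["tool_pos"]); R=Rn.from_euler('xyz',o["tcp_rot"])
    t=p.copy()
    for i,v in enumerate((x,y,z)):
        if v is not None: t[i]=v
    yw=o["tcp_rot"][2] if yaw is None else yaw
    Rt=Rn.from_euler('xyz',[np.pi,0,yw])
    rv=(R.inv()*Rt).as_rotvec()
    k=n or int(max(np.ceil(np.linalg.norm(t-p)/maxmm),np.ceil(np.degrees(np.abs(rv).max())/maxdeg),1))
    X=[];D=[]
    Rc=R
    for i in range(k):
        s=Rc.inv().apply((t-p)/k)/60
        X.append([float(v) for v in np.round(s,2)+0.]); D.append([float(v) for v in np.round(np.degrees(rv)/k/8,2)+0.])
        Rc=Rc*Rn.from_rotvec(rv/k)
    for i in range(0,k,8): print("xyz",json.dumps(X[i:i+8]).replace(" ",""),"dr",json.dumps(D[i:i+8]).replace(" ",""))
def st():
    o=get_obs(); print("t%.2f"%o["time"],np.round(o["tool_pos"],1),np.round(o["tcp_rot"],3),"F",np.round(o["contact_force"],1),"M",np.round(o["moment"],2),"w%.1f"%o["grip_width"],"q",np.round(o["joint_positions"],2))
E
python3 - <<'E'
from h import *
T=load("top1");S=load("scene1")
m=np.array([[105,150,0],[105,-150,0],[-105,-150,0],[-105,150,0]],float)
top=np.array([[262.2,175.6],[363.8,168.4],[369.7,240],[266.6,246.9]])
sc=np.array([[310,217.7],[255,295.7],[189,260],[251.7,192.7]])
for v in ([(T,top,[0,1,2,3])],[(S,sc,[0,1,2,3])],[(T,top,[0,1,2,3]),(S,sc,[0,1,2,3])]):
    p,r=fit(v,m,[540,-103,70,0]); print(p.round(3)); print(r.tolist())
plan(500,-60,380,np.pi/2+.05)
E
```

```text
[ 5.38337e+02 -1.02363e+02  7.35000e+01  7.10000e-02]
[[-0.1, -0.1], [-0.2, 0.4], [0.4, -0.2], [-0.1, -0.1]]
[ 5.36112e+02 -9.00540e+01  4.37050e+01  6.20000e-02]
[[0.4, 0.9], [-0.2, 0.1], [0.7, -0.1], [-1.0, -1.0]]
[ 5.42045e+02 -1.01019e+02  5.99240e+01  6.80000e-02]
[[-0.2, -0.6], [-1.4, 0.4], [-1.0, -1.0], [-0.5, -1.3], [0.4, 0.3], [-0.7, 1.1], [-1.2, 0.6], [-2.1, -1.7]]
xyz [[-0.72,-0.55,-0.2],[-0.77,-0.47,-0.2],[-0.81,-0.4,-0.2],[-0.85,-0.32,-0.2],[-0.88,-0.23,-0.2],[-0.89,-0.15,-0.2],[-0.9,-0.06,-0.2],[-0.9,0.03,-0.2]] dr [[0.0,0.0,0.7],[0.0,0.0,0.7],[0.0,0.0,0.7],[0.0,0.0,0.7],[0.0,0.0,0.7],[0.0,0.0,0.7],[0.0,0.0,0.7],[0.0,0.0,0.7]]
xyz [[-0.9,0.12,-0.2],[-0.88,0.2,-0.2],[-0.86,0.29,-0.2]] dr [[0.0,0.0,0.7],[0.0,0.0,0.7],[0.0,0.0,0.7]]
```

Request:
{"name": "carry_out", "arguments": {
  "xyz": [
    [-0.72, -0.55, -0.2],
    [-0.77, -0.47, -0.2],
    [-0.81, -0.4, -0.2],
    [-0.85, -0.32, -0.2],
    [-0.88, -0.23, -0.2],
    [-0.89, -0.15, -0.2],
    [-0.9, -0.06, -0.2],
    [-0.9, 0.03, -0.2]
  ],
  "dr": [
    [0.0, 0.0, 0.7],
    [0.0, 0.0, 0.7],
    [0.0, 0.0, 0.7],
    [0.0, 0.0, 0.7],
    [0.0, 0.0, 0.7],
    [0.0, 0.0, 0.7],
    [0.0, 0.0, 0.7],
    [0.0, 0.0, 0.7]
  ],
  "gripper": -1
}}

```text
time: 1.25
tool_pos: [425.2, 83.6, 345.2]
tcp_rot: [3.141, -0.0, 1.906]
contact_force: [0.6, 0.4, 0.2]
grip_width: 16.8
```

Request:
{"name": "carry_out", "arguments": {
  "xyz": [
    [-0.9, 0.12, -0.2],
    [-0.88, 0.2, -0.2],
    [-0.86, 0.29, -0.2],
    [0, 0, 0],
    [0, 0, 0]
  ],
  "dr": [
    [0.0, 0.0, 0.7],
    [0.0, 0.0, 0.7],
    [0.0, 0.0, 0.7],
    [0, 0, 0],
    [0, 0, 0]
  ]
}}

```text
time: 1.88
tool_pos: [497.9, -60.0, 380.2]
tcp_rot: [-3.141, -0.001, 1.616]
contact_force: [-0.9, 1.0, 0.3]
grip_width: 1.0
```

```bash
python3 - <<'E'
from h import *
st(); snap("wrist","w1"); st(); snap("top","top2")
crop("w1",0,0,560,420,1.4,"c5")
E
```

```text
t1.88 [497.9 -60.  380.2] [-3.141e+00 -1.000e-03  1.616e+00] F [-0.9  1.   0.3] M [-0.09  0.03  0.06] w1.0 q [-0.27  0.23  1.32  0.    1.59 -0.32]
t1.93 [497.7 -59.4 380.4] [-3.141e+00 -1.000e-03  1.617e+00] F [-0.1 -0.6 -0.3] M [-0.07  0.06 -0.02] w0.3 q [-0.27  0.23  1.32  0.    1.59 -0.32]
```

View pics/c5.png

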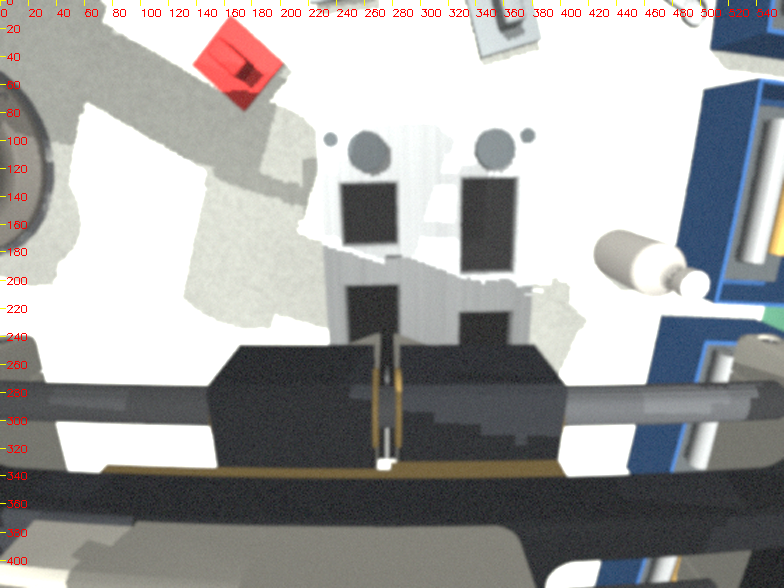

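Request:
{"name": "carry_out", "arguments": {
  "xyz": [
    [-0.9, 0, 0],
    [-0.9, 0, 0],
    [0, 0, 0],
    [0, 0, 0]
  ],
  "dr": [
    [0, 0, 0],
    [0, 0, 0],
    [0, 0, 0],
    [0, 0, 0]
  ]
}}

```text
time: 2.48
tool_pos: [502.9, -166.9, 380.7]
tcp_rot: [3.142, -0.001, 1.617]
contact_force: [0.1, 0.3, 0.3]
grip_width: 0.6
```

```bash
sed -i 's/alpha=1.4,beta=10/alpha=1.0,beta=0/' h.py; python3 - <<'E'
from h import *
st(); snap("wrist","w2")
crop("w1",205,70,405,250,4,"c6")
crop("w2",205,0,405,250,3.2,"c7")
E
```

```text
t2.48 [ 502.9 -166.9  380.7] [ 3.142e+00 -1.000e-03  1.617e+00] F [0.1 0.3 0.3] M [-0.1   0.05  0.  ] w0.6 q [-0.47  0.29  1.24  0.    1.61 -0.51]
```

View pics/c6.png

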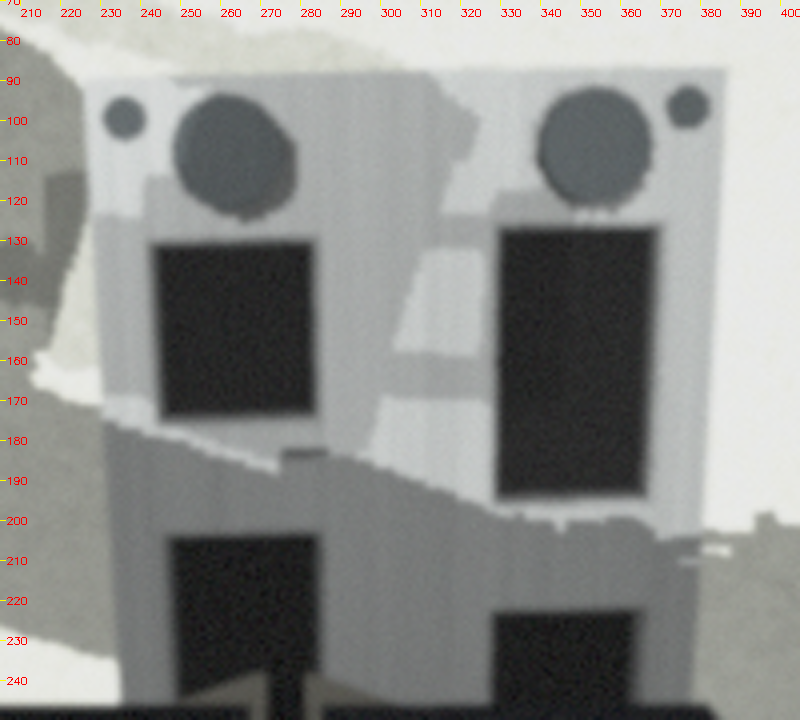

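View pics/c7.png

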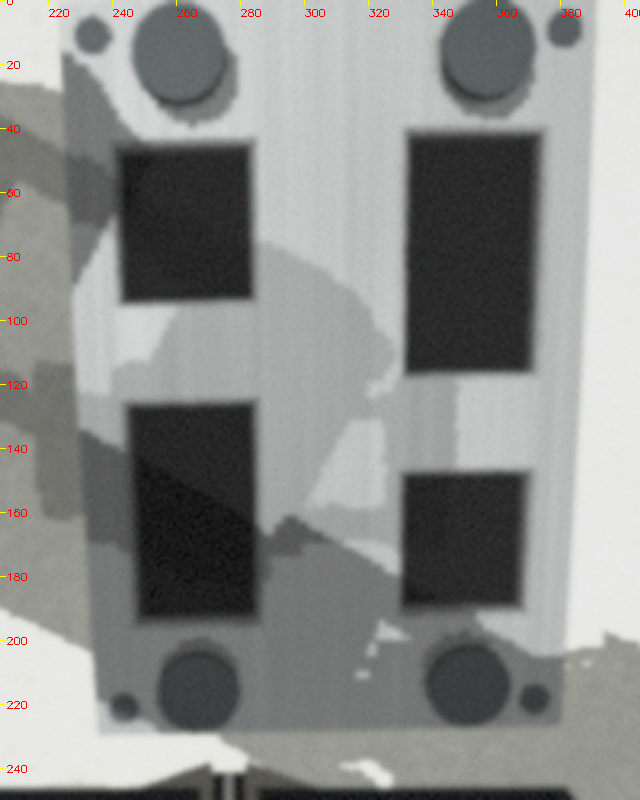

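```bash
cat > mould.py <<'E'
from h import *
W1=load("w1");W2=load("w2")
def q(hx,hy): return np.array([[-hx,hy,0],[hx,hy,0],[hx,-hy,0],[-hx,-hy,0]],float)
SA2=[[241.9,45.3],[284.1,44.7],[283.1,93.4],[243.4,94.7]]
LA2=[[332.2,41.2],[375,40.9],[371.6,116.9],[331.2,116.9]]
LB2=[[245.3,126.6],[284.7,125.6],[285.3,193.1],[248.4,194.4]]
SB2=[[330.9,147.8],[370,147.2],[368.1,190],[330.6,190]]
SA1=[[243,131.3],[283.3,130],[283.5,173.5],[245.5,174.5]]
LA1=[[330,126.8],[370,126.8],[366,193.8],[329.5,194.3]]
a=[0,1,2,3]
for n,m,v in [("SA",q(27,30),[(W1,SA1,a),(W2,SA2,a)]),("LA",q(27,47),[(W1,LA1,a),(W2,LA2,a)]),("LB",q(27,47),[(W2,LB2,a)]),("SB",q(27,30),[(W2,SB2,a)]),
  ("mould",q(105,150),[(W1,[[226,89.5],[386.5,87]],[0,1]),(W2,[[235.6,229.4],[380,226.6]],[3,2])])]:
    v=[(c,np.array(p),i) for c,p,i in v]
    p,r=fit(v,m,[540,-103,70,0.05]); p7,r7=fit(v,m,[540,-103,70,0.05],70)
    print(n,p.round(3),p7.round(3),np.abs(r7).max())
# mould+pins joint
E
python3 mould.py
```

```text
SA [ 4.80244e+02 -3.97040e+01  6.44030e+01  6.10000e-02] [ 4.80456e+02 -3.98140e+01  7.00000e+01  6.10000e-02] 1.2
LA [ 5.97446e+02 -4.59550e+01  6.59690e+01  6.40000e-02] [ 5.96565e+02 -4.60000e+01  7.00000e+01  6.40000e-02] 1.2
LB [ 4.88578e+02 -1.58495e+02  5.96760e+01  6.80000e-02] [ 4.88831e+02 -1.57174e+02  6.99990e+01  6.80000e-02] 1.0
SB [ 6.06477e+02 -1.64283e+02  6.17110e+01  6.80000e-02] [ 6.04540e+02 -1.63061e+02  7.00000e+01  6.90000e-02] 0.8
mould [ 5.42924e+02 -1.02311e+02  6.74780e+01  6.80000e-02] [ 5.42690e+02 -1.02105e+02  6.78750e+01  6.80000e-02] 0.7
```

```bash
python3 - <<'E'
from h import *
R=Rn.from_euler('z',.068).as_matrix(); c=np.array([542.6,-101.9,0])
for f in ["w1","w2"]:
  C=load(f)
  for s in [(58,125),(-58,125),(-58,-125),(58,-125)]:
    P=R@np.array([s[0],s[1],90])+c; print(f,P.round(1),proj(C,P).round(1))
C1=load("w1");C2=load("w2")
print(tri([(C1,(264,107.5)),(C2,(261.2,16.5))]),tri([(C1,(354,106)),(C2,(357.5,15.5))]))
st(); plan(493,-231,140,1.639)
E
```

```text
w1 [592.   26.8  90. ] [[354.3 106.1]]
w1 [476.2  18.9  90. ] [[261.7 107.9]]
w1 [ 493.2 -230.6   90. ] [[267.7 287.2]]
w1 [ 609.  -222.7   90. ] [[347.4 285.3]]
w2 [592.   26.8  90. ] [[358.1  14.3]]
w2 [476.2  18.9  90. ] [[260.7  15.6]]
w2 [ 493.2 -230.6   90. ] [[266.7 216.8]]
w2 [ 609.  -222.7   90. ] [[351.8 215. ]]
[477.72782417  19.44536526  84.4686777 ] [592.79726861  27.03404514  84.05112267]
t2.52 [ 503.  -166.6  380.9] [ 3.141 -0.     1.617] F [-0.1  0.7 -0.3] M [-0.09  0.06  0.03] w0.5 q [-0.46  0.29  1.24  0.    1.61 -0.51]
xyz [[-0.21,-0.04,0.8],[-0.21,-0.04,0.8],[-0.21,-0.05,0.8],[-0.21,-0.05,0.8],[-0.21,-0.05,0.8]] dr [[0.0,0.0,-0.03],[0.0,0.0,-0.03],[0.0,0.0,-0.03],[0.0,0.0,-0.03],[0.0,0.0,-0.03]]
```

Pin heads project where seen (w2: (267,217), (352,215); w1: (262,108), (354,106)). Push the first pin.

Request:
{"name": "carry_out", "arguments": {
  "xyz": [
    [-0.21, -0.04, 0.8],
    [-0.21, -0.04, 0.8],
    [-0.21, -0.05, 0.8],
    [-0.21, -0.05, 0.8],
    [-0.21, -0.05, 0.8],
    [0, 0, 0],
    [0, 0, 0]
  ],
  "dr": [
    [0, 0, -0.03],
    [0, 0, -0.03],
    [0, 0, -0.03],
    [0, 0, -0.03],
    [0, 0, -0.03],
    [0, 0, 0],
    [0, 0, 0]
  ]
}}

```text
time: 3.4
tool_pos: [493.8, -231.1, 142.7]
tcp_rot: [3.139, 0.001, 1.638]
contact_force: [0.8, -0.4, 0.5]
grip_width: 0.6
```

Request:
{"name": "carry_out", "arguments": {
  "xyz": [
    [0, 0, 0.2],
    [0, 0, 0.15],
    [0, 0, 0.1],
    [0, 0, 0.08],
    [0, 0, 0.05],
    [0, 0, 0.05],
    [0, 0, 0]
  ],
  "dr": [
    [0, 0, 0],
    [0, 0, 0],
    [0, 0, 0],
    [0, 0, 0],
    [0, 0, 0],
    [0, 0, 0],
    [0, 0, 0]
  ]
}}

```text
time: 4.28
tool_pos: [492.6, -231.6, 103.3]
tcp_rot: [3.141, -0.0, 1.637]
contact_force: [-1.4, 1.7, 5.9]
grip_width: 0.1
```

Request:
{"name": "carry_out", "arguments": {
  "xyz": [
    [0, 0, 0.03],
    [0, 0, 0.03],
    [0, 0, 0]
  ],
  "dr": [
    [0, 0, 0],
    [0, 0, 0],
    [0, 0, 0]
  ]
}}

```text
time: 4.65
tool_pos: [492.6, -231.6, 100.2]
tcp_rot: [3.141, -0.0, 1.637]
contact_force: [-3.2, 1.7, 9.6]
grip_width: 0.1
```

Request:
{"name": "carry_out", "arguments": {
  "xyz": [
    [0, 0, 0.03],
    [0, 0, 0]
  ],
  "dr": [
    [0, 0, 0],
    [0, 0, 0]
  ]
}}

```text
time: 4.9
tool_pos: [492.7, -231.7, 100.1]
tcp_rot: [3.141, 0.001, 1.637]
contact_force: [-6.9, 5.0, 22.8]
grip_width: 0.8
```

Request:
{"name": "carry_out", "arguments": {
  "xyz": [
    [0, 0, 0.02],
    [0, 0, 0]
  ],
  "dr": [
    [0, 0, 0],
    [0, 0, 0]
  ]
}}

```text
time: 5.15
tool_pos: [492.7, -231.7, 100.0]
tcp_rot: [3.14, 0.001, 1.637]
contact_force: [-8.1, 6.0, 31.7]
grip_width: 0.4
```

Request:
{"name": "carry_out", "arguments": {
  "xyz": [
    [0, 0, -0.5],
    [0, 0, -0.5],
    [0, 0, 0]
  ],
  "dr": [
    [0, 0, 0],
    [0, 0, 0],
    [0, 0, 0]
  ]
}}

```text
time: 5.52
tool_pos: [493.8, -232.6, 158.4]
tcp_rot: [3.138, 0.003, 1.637]
contact_force: [-0.8, -0.4, 0.2]
grip_width: 0.5
```

```bash
python3 - <<'E'
from h import *
st(); plan(609,-222.8,135,1.639)
E
```

```text
t5.53 [ 493.8 -232.6  158.4] [3.138e+00 3.000e-03 1.637e+00] F [-0.8 -0.4  0.2] M [-0.09  0.03  0.01] w0.5 q [-0.58  0.46  1.6   0.    1.07 -0.65]
xyz [[0.01,0.64,0.13],[0.01,0.64,0.13],[0.01,0.64,0.13]] dr [[0.01,0.01,-0.01],[0.01,0.01,-0.01],[0.01,0.01,-0.01]]
```

Request:
{"name": "carry_out", "arguments": {
  "xyz": [
    [0.01, 0.64, 0.0],
    [0.01, 0.64, 0.2],
    [0.01, 0.64, 0.2],
    [0, 0, 0],
    [0, 0, 0]
  ],
  "dr": [
    [0, 0, 0],
    [0, 0, 0],
    [0, 0, 0],
    [0, 0, 0],
    [0, 0, 0]
  ]
}}

```text
time: 6.15
tool_pos: [606.5, -222.2, 131.1]
tcp_rot: [-3.139, -0.001, 1.637]
contact_force: [-0.8, 0.4, 0.5]
grip_width: 0.8
```

Request:
{"name": "carry_out", "arguments": {
  "xyz": [
    [0, 0, 0.15],
    [0, 0, 0.12],
    [0, 0, 0.1],
    [0, 0, 0.06],
    [0, 0, 0.05],
    [0, 0, 0.03],
    [0, 0, 0.03],
    [0, 0, 0]
  ],
  "dr": [
    [0, 0, 0],
    [0, 0, 0],
    [0, 0, 0],
    [0, 0, 0],
    [0, 0, 0],
    [0, 0, 0],
    [0, 0, 0],
    [0, 0, 0]
  ]
}}

```text
time: 7.15
tool_pos: [606.9, -222.6, 100.7]
tcp_rot: [-3.141, 0.0, 1.636]
contact_force: [-4.4, 0.6, 6.7]
grip_width: 0.1
```

Request:
{"name": "carry_out", "arguments": {
  "xyz": [
    [0, 0, 0.03],
    [0, 0, 0.03],
    [0, 0, 0.02],
    [0, 0, 0]
  ],
  "dr": [
    [0, 0, 0],
    [0, 0, 0],
    [0, 0, 0],
    [0, 0, 0]
  ]
}}

```text
time: 7.65
tool_pos: [607.0, -222.7, 100.1]
tcp_rot: [3.14, 0.002, 1.637]
contact_force: [-13.4, 4.9, 30.8]
grip_width: 0.5
```

Request:
{"name": "carry_out", "arguments": {
  "xyz": [
    [0, 0, -0.5],
    [0, 0, -0.5],
    [0, 0, 0],
    [0, 0, 0]
  ],
  "dr": [
    [0, 0, 0],
    [0, 0, 0],
    [0, 0, 0],
    [0, 0, 0]
  ]
}}

```text
time: 8.15
tool_pos: [606.9, -222.3, 154.1]
tcp_rot: [-3.14, -0.001, 1.636]
contact_force: [0.3, -0.5, -0.4]
grip_width: 0.8
```

```bash
python3 - <<'E'
from h import *
st(); plan(592,26.8,133,1.639,n=5)
E
```

```text
t8.15 [ 606.9 -222.3  154.1] [-3.140e+00 -1.000e-03  1.636e+00] F [ 0.3 -0.5 -0.4] M [-0.02 -0.    0.05] w0.8 q [-0.47  0.64  1.29  0.    1.21 -0.54]
xyz [[0.83,0.01,0.07],[0.83,0.01,0.07],[0.83,0.01,0.07],[0.83,0.01,0.07],[0.83,0.01,0.07]] dr [[0.0,0.0,0.0],[0.0,0.0,0.0],[0.0,0.0,0.0],[0.0,0.0,0.0],[0.0,0.0,0.0]]
```

Request:
{"name": "carry_out", "arguments": {
  "xyz": [
    [0.83, 0.01, 0.0],
    [0.83, 0.01, 0.0],
    [0.83, 0.01, 0.0],
    [0.83, 0.01, 0.1],
    [0.83, 0.01, 0.25],
    [0, 0, 0],
    [0, 0, 0]
  ],
  "dr": [
    [0, 0, 0],
    [0, 0, 0],
    [0, 0, 0],
    [0, 0, 0],
    [0, 0, 0],
    [0, 0, 0],
    [0, 0, 0]
  ]
}}

```text
time: 9.02
tool_pos: [593.7, 26.0, 133.1]
tcp_rot: [-3.14, 0.0, 1.637]
contact_force: [0.2, 0.3, -0.3]
grip_width: 0.5
```

Request:
{"name": "carry_out", "arguments": {
  "xyz": [
    [0, 0, 0.15],
    [0, 0, 0.12],
    [0, 0, 0.1],
    [0, 0, 0.06],
    [0, 0, 0.05],
    [0, 0, 0.03],
    [0, 0, 0.03],
    [0, 0, 0]
  ],
  "dr": [
    [0, 0, 0],
    [0, 0, 0],
    [0, 0, 0],
    [0, 0, 0],
    [0, 0, 0],
    [0, 0, 0],
    [0, 0, 0],
    [0, 0, 0]
  ]
}}

```text
time: 10.02
tool_pos: [593.9, 25.4, 102.3]
tcp_rot: [-3.141, 0.001, 1.636]
contact_force: [-3.4, -1.7, 6.3]
grip_width: 0.3
```

Request:
{"name": "carry_out", "arguments": {
  "xyz": [
    [0, 0, 0.03],
    [0, 0, 0.03],
    [0, 0, 0.03],
    [0, 0, 0.02],
    [0, 0, 0]
  ],
  "dr": [
    [0, 0, 0],
    [0, 0, 0],
    [0, 0, 0],
    [0, 0, 0],
    [0, 0, 0]
  ]
}}

```text
time: 10.65
tool_pos: [594.1, 25.4, 100.0]
tcp_rot: [3.139, 0.001, 1.637]
contact_force: [-13.8, -2.4, 35.5]
grip_width: 0.4
```

Request:
{"name": "carry_out", "arguments": {
  "xyz": [
    [0, 0, -0.5],
    [0, 0, -0.5],
    [0, 0, 0],
    [0, 0, 0]
  ],
  "dr": [
    [0, 0, 0],
    [0, 0, 0],
    [0, 0, 0],
    [0, 0, 0]
  ]
}}

```text
time: 11.15
tool_pos: [593.6, 26.0, 154.2]
tcp_rot: [-3.14, -0.0, 1.636]
contact_force: [0.8, 0.6, 0.9]
grip_width: 0.5
```

```bash
python3 - <<'E'
from h import *
st(); plan(476.5,19,133,1.639,n=3)
E
```

```text
t11.15 [593.6  26.  154.2] [-3.14  -0.     1.636] F [0.8 0.6 0.9] M [-0.18  0.11 -0.05] w0.5 q [-0.09  0.55  1.46  0.    1.13 -0.15]
xyz [[0.0,-0.65,0.12],[0.0,-0.65,0.12],[0.0,-0.65,0.12]] dr [[0.0,0.0,-0.01],[0.0,0.0,-0.01],[0.0,0.0,-0.01]]
```

Request:
{"name": "carry_out", "arguments": {
  "xyz": [
    [0, -0.65, 0],
    [0, -0.65, 0.1],
    [0, -0.65, 0.25],
    [0, 0, 0],
    [0, 0, 0]
  ],
  "dr": [
    [0, 0, 0],
    [0, 0, 0],
    [0, 0, 0],
    [0, 0, 0],
    [0, 0, 0]
  ]
}}

```text
time: 11.78
tool_pos: [478.1, 18.4, 133.9]
tcp_rot: [3.141, -0.0, 1.636]
contact_force: [0.5, 0.2, 0.2]
grip_width: 0.2
```

Request:
{"name": "carry_out", "arguments": {
  "xyz": [
    [0, 0, 0.15],
    [0, 0, 0.12],
    [0, 0, 0.1],
    [0, 0, 0.06],
    [0, 0, 0.05],
    [0, 0, 0.03],
    [0, 0, 0.03],
    [0, 0, 0]
  ],
  "dr": [
    [0, 0, 0],
    [0, 0, 0],
    [0, 0, 0],
    [0, 0, 0],
    [0, 0, 0],
    [0, 0, 0],
    [0, 0, 0],
    [0, 0, 0]
  ]
}}

```text
time: 12.78
tool_pos: [477.5, 18.6, 101.9]
tcp_rot: [3.141, -0.0, 1.637]
contact_force: [-2.4, 0.9, 6.1]
grip_width: 0.7
```

Request:
{"name": "carry_out", "arguments": {
  "xyz": [
    [0, 0, 0.03],
    [0, 0, 0.03],
    [0, 0, 0.03],
    [0, 0, 0.02],
    [0, 0, 0]
  ],
  "dr": [
    [0, 0, 0],
    [0, 0, 0],
    [0, 0, 0],
    [0, 0, 0],
    [0, 0, 0]
  ]
}}

```text
time: 13.4
tool_pos: [477.7, 18.6, 99.8]
tcp_rot: [3.139, 0.001, 1.637]
contact_force: [-17.1, 0.9, 53.5]
grip_width: 0.4
```

Request:
{"name": "carry_out", "arguments": {
  "xyz": [
    [0, 0, -0.8],
    [0, 0, -0.8],
    [0, 0, -0.8],
    [0, 0, 0],
    [0, 0, 0]
  ],
  "dr": [
    [0, 0, 0],
    [0, 0, 0],
    [0, 0, 0],
    [0, 0, 0],
    [0, 0, 0]
  ],
  "gripper": 1
}}

```text
time: 14.02
tool_pos: [477.0, 18.6, 238.2]
tcp_rot: [-3.141, -0.0, 1.637]
contact_force: [-0.6, 0.5, -0.1]
grip_width: 45.8
```

```bash
python3 - <<'E'
from h import *
st(); plan(505,190,390,1.571)
E
```

```text
t14.03 [477.   18.6 238.2] [-3.141 -0.     1.637] F [-0.6  0.5 -0.1] M [-0.12  0.09  0.03] w45.8 q [-0.12  0.26  1.67  0.    1.21 -0.19]
xyz [[0.56,0.13,-0.51],[0.57,0.12,-0.51],[0.57,0.12,-0.51],[0.57,0.11,-0.51],[0.57,0.1,-0.51]] dr [[0.0,0.0,0.09],[0.0,0.0,0.09],[0.0,0.0,0.09],[0.0,0.0,0.09],[0.0,0.0,0.09]]
```

Request:
{"name": "carry_out", "arguments": {
  "xyz": [
    [0.56, 0.13, -0.51],
    [0.57, 0.12, -0.51],
    [0.57, 0.12, -0.51],
    [0.57, 0.11, -0.51],
    [0.57, 0.1, -0.51],
    [0, 0, 0],
    [0, 0, 0]
  ],
  "dr": [
    [0, 0, 0.09],
    [0, 0, 0.09],
    [0, 0, 0.09],
    [0, 0, 0.09],
    [0, 0, 0.09],
    [0, 0, 0],
    [0, 0, 0]
  ]
}}

```text
time: 14.9
tool_pos: [504.9, 189.7, 389.7]
tcp_rot: [-3.138, 0.001, 1.574]
contact_force: [0.2, -0.5, 0.1]
grip_width: 91.7
```

```bash
python3 - <<'E'
from h import *
st(); snap("wrist","w3"); snap("top","top3"); snap("scene","scene3")
crop("w3",160,0,440,260,2.8,"c8")
E
```

```text
t14.90 [504.9 189.7 389.7] [-3.138e+00  1.000e-03  1.574e+00] F [ 0.2 -0.5  0.1] M [-0.09  0.05 -0.06] w91.7 q [ 0.22  0.31  1.19 -0.    1.65  0.21]
```

View pics/c8.png

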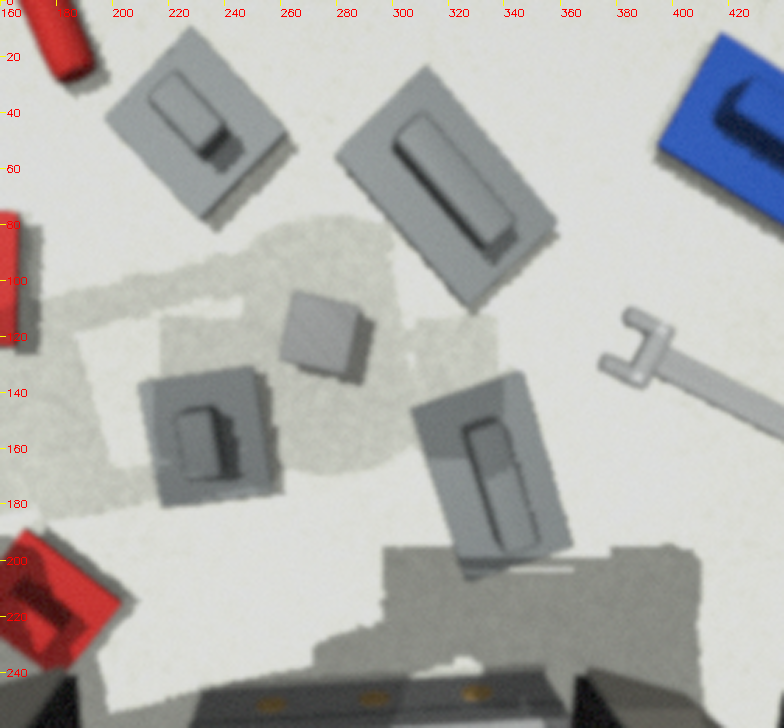

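```bash
cat > cov.py <<'E'
from h import *
def q(hx,hy,z=0): return np.array([[-hx,hy,z],[hx,hy,z],[hx,-hy,z],[-hx,-hy,z]],float)
W=load("w3")
def P(l): return np.array([[160+u/2.8,v/2.8] for u,v in l])
a=[0,1,2,3]
# order: model corners (-x,+y),(x,y),(x,-y),(-x,-y)
cv=[("long_b",q(32,52),P([(411,409),(522,372),(573,548)]),[0,1,2],.15),
("long_a",q(32,52),P([(335,155),(427,66),(556,221),(474,306)]),a,.7),
("short_b",q(32,35),P([(138,382),(252,366),(282,492),(163,507)]),a,.1),
("short_a",q(32,35),P([(104,117),(191,26),(288,130),(203,218)]),a,.7)]
for n,m,p,i,y in cv:
    f,r=fit([(W,p,i)],m,[500,250,24,y]); f2,r2=fit([(W,p,i)],m,[500,250,24,y],24)
    print(n,f.round(2),f2.round(3),r2.tolist(), "tool yaw",round(f2[3]+np.pi/2,3),round(f2[3]-np.pi/2,3))
E
python3 cov.py
```

```text
long_b [5.9759e+02 1.7471e+02 1.8040e+01 3.3000e-01] [5.96476e+02 1.75447e+02 2.40000e+01 3.35000e-01] [[-0.5, 0.1], [0.4, -0.4], [0.1, 0.3]] tool yaw 1.906 -1.236
long_a [567.98 328.6   13.35   0.77] [566.712 327.144  28.322   0.769] [[-0.5, 0.4], [-0.3, -0.9], [2.1, -0.1], [-1.3, 0.6]] tool yaw 2.34 -0.802
short_b [4.4023e+02 1.9836e+02 2.4020e+01 1.6000e-01] [4.40226e+02 1.98357e+02 2.40000e+01 1.63000e-01] [[0.0, 0.5], [1.1, -0.9], [-1.6, -0.3], [0.5, 0.8]] tool yaw 1.734 -1.408
short_a [436.56 360.28  13.65   0.77] [437.944 358.26   23.864   0.769] [[-0.2, 0.5], [0.2, -1.0], [0.6, -0.4], [-0.7, 0.9]] tool yaw 2.339 -0.802
```

```bash
python3 - <<'E'
from h import *
st(); plan(596.5,175.5,230,1.906)
E
```

```text
t15.05 [504.9 189.2 390.6] [-3.139e+00  1.000e-03  1.573e+00] F [-0.6  0.  -0.2] M [-0.09  0.09 -0.02] w91.9 q [ 0.22  0.31  1.19 -0.    1.65  0.21]
xyz [[-0.06,0.38,0.67],[-0.09,0.38,0.67],[-0.12,0.37,0.67],[-0.15,0.36,0.67]] dr [[-0.01,0.0,-0.6],[-0.01,0.0,-0.6],[-0.01,0.0,-0.6],[-0.01,0.0,-0.6]]
```

Request:
{"name": "carry_out", "arguments": {
  "xyz": [
    [-0.06, 0.38, 0.67],
    [-0.09, 0.38, 0.67],
    [-0.12, 0.37, 0.67],
    [-0.15, 0.36, 0.67],
    [0, 0, 0],
    [0, 0, 0],
    [0, 0, 0]
  ],
  "dr": [
    [0, 0, -0.6],
    [0, 0, -0.6],
    [0, 0, -0.6],
    [0, 0, -0.6],
    [0, 0, 0],
    [0, 0, 0],
    [0, 0, 0]
  ],
  "gripper": 0.2
}}

```text
time: 15.92
tool_pos: [597.6, 176.8, 233.6]
tcp_rot: [3.138, 0.0, 1.908]
contact_force: [0.9, -0.2, 1.0]
grip_width: 55.2
```

```bash
python3 - <<'E'
from h import *
st(); snap("wrist","w4")
crop("w4",170,80,390,270,3.5,"c9")
E
```

```text
t15.93 [597.6 176.8 233.6] [3.138 0.    1.908] F [ 0.9 -0.2  1. ] M [-0.06  0.04  0.01] w55.2 q [ 0.16  0.53  1.26  0.    1.35 -0.17]
```

View pics/c9.png

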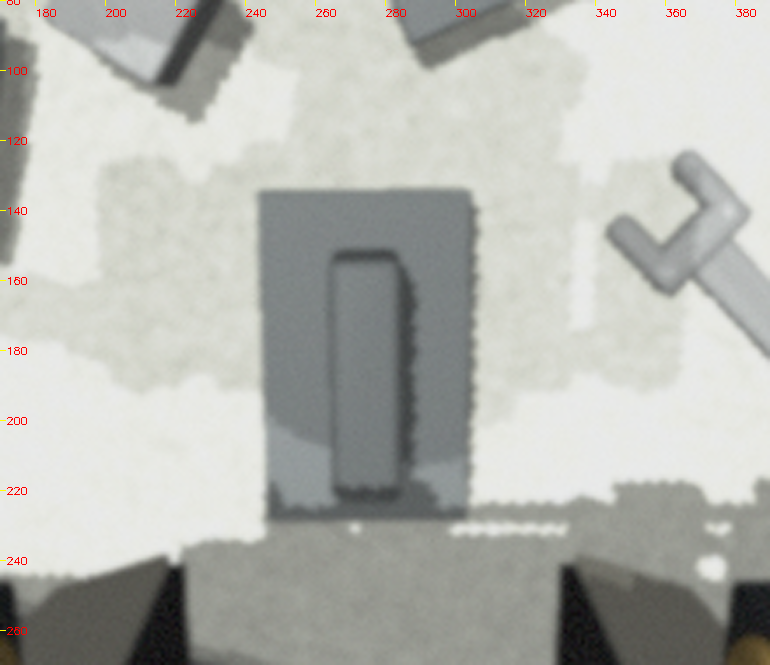

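```bash
cat > fc.py <<'E'
from h import *
def q(hx,hy,z=0): return np.array([[-hx,hy,z],[hx,hy,z],[hx,-hy,z],[-hx,-hy,z]],float)
def fitcov(view,fl,rib,long=True,y0=0.3,z0=None,x0=(500,200),extra=None):
    "corner order TL,TR,BR,BL of tool-aligned image; model frame = cover, z ref = flange top"
    C=load(view)
    hy,ry=(52,35) if long else (35,18)
    m=np.vstack([q(32,hy),q(10,ry,32)])
    out=[]
    for nm,px,idx in [("fl",fl,range(4)),("rib",rib,range(4,8)),("both",list(fl)+list(rib),range(8))]:
        idx=[i for i,p in zip(idx,px) if p is not None]; pp=np.array([p for p in px if p is not None])
        if len(idx)<3: continue
        p,r=fit([(C,pp,idx)],m,[*x0,24,y0]); 
        pz,rz=fit([(C,pp,idx)],m,[*x0,24,y0],z0 if z0 is not None else 24)
        print(nm,"free",p.round(2),"| z fixed",pz[[0,1,3]].round(3),"res",np.abs(rz).max()); out.append((p,pz))
    return out
E
python3 - <<'E'
from fc import *
fitcov("w4",[(243.7,134.6),(304.6,133.7),(302.9,228),(246,228.6)],[(265.1,153.7),(283.1,153.7),(283.7,219.4),(264.9,220)],x0=(597,176))
# two-view height of the flange corners
a=load("w3");b=load("w4")
for p3,p4 in [((306.8,146.1),(243.7,134.6)),((346.4,132.9),(304.6,133.7)),((364.6,195.7),(302.9,228))]:
    print(tri([(a,p3),(b,p4)]).round(1))
E
```

```text
fl free [5.9668e+02 1.7592e+02 1.9730e+01 3.4000e-01] | z fixed [5.96430e+02 1.76667e+02 3.42000e-01] res 0.8
rib free [5.9716e+02 1.7426e+02 2.9100e+00 3.4000e-01] | z fixed [5.95727e+02 1.78469e+02 3.40000e-01] res 2.5
both free [5.9672e+02 1.7569e+02 1.3590e+01 3.4000e-01] | z fixed [5.96049e+02 1.77647e+02 3.41000e-01] res 3.3
[549.9 214.4  25.4]
[607.9 235.5  30.3]
[645.6 135.7  14.7]
```

```bash
python3 - <<'E'
from h import *
st(); plan(596.3,177,52,1.912,n=6)
E
```

```text
t15.97 [597.5 176.9 233.5] [3.138 0.    1.909] F [0.7 0.  0.6] M [-0.06  0.04 -0.01] w54.9 q [ 0.16  0.53  1.26  0.    1.34 -0.17]
xyz [[0.0,0.0,0.5],[0.0,0.0,0.5],[0.0,0.0,0.5],[0.0,0.0,0.5],[0.0,0.0,0.5],[0.0,0.0,0.5]] dr [[0.0,0.0,0.0],[0.0,0.0,0.0],[0.0,0.0,0.0],[0.0,0.0,0.0],[0.0,0.0,0.0],[0.0,0.0,0.0]]
```

Request:
{"name": "carry_out", "arguments": {
  "xyz": [
    [0, -0.02, 0.6],
    [0, 0, 0.7],
    [0, 0, 0.7],
    [0, 0, 0.5],
    [0, 0, 0.3],
    [0, 0, 0.22],
    [0, 0, 0],
    [0, 0, 0]
  ],
  "dr": [
    [0, 0, -0.03],
    [0, 0, 0],
    [0, 0, 0],
    [0, 0, 0],
    [0, 0, 0],
    [0, 0, 0],
    [0, 0, 0],
    [0, 0, 0]
  ]
}}

```text
time: 16.98
tool_pos: [597.1, 176.4, 51.3]
tcp_rot: [3.139, 0.0, 1.913]
contact_force: [-0.3, 0.6, -0.2]
grip_width: 55.0
```

Request:
{"name": "carry_out", "arguments": {
  "xyz": [
    [0, 0, 0],
    [0, 0, 0],
    [0, 0, 0],
    [0, 0, 0]
  ],
  "dr": [
    [0, 0, 0],
    [0, 0, 0],
    [0, 0, 0],
    [0, 0, 0]
  ],
  "gripper": -1
}}

```text
time: 17.48
tool_pos: [596.4, 176.3, 50.2]
tcp_rot: [3.141, -0.0, 1.913]
contact_force: [1.0, 0.1, 1.6]
grip_width: 19.9
```

Request:
{"name": "carry_out", "arguments": {
  "xyz": [
    [0, 0, -0.3],
    [0, 0, -0.7],
    [0, 0, -0.7],
    [0, 0, -0.5],
    [0, 0, 0],
    [0, 0, 0]
  ],
  "dr": [
    [0, 0, 0],
    [0, 0, 0],
    [0, 0, 0],
    [0, 0, 0],
    [0, 0, 0],
    [0, 0, 0]
  ]
}}

```text
time: 18.23
tool_pos: [595.6, 176.1, 181.3]
tcp_rot: [-3.14, -0.0, 1.913]
contact_force: [0.1, -0.1, -2.6]
grip_width: 19.9
```

```bash
python3 - <<'E'
from h import *
st(); plan(596.8,-46,180,1.639)
E
```

```text
t18.23 [595.6 176.1 181.3] [-3.14  -0.     1.913] F [ 0.1 -0.1 -2.6] M [-0.05  0.09 -0.07] w19.9 q [ 0.16  0.57  1.34 -0.    1.23 -0.18]
xyz [[-0.87,-0.31,0.01],[-0.89,-0.25,0.01],[-0.91,-0.18,0.01],[-0.92,-0.12,0.01]] dr [[0.0,0.0,0.49],[0.0,0.0,0.49],[0.0,0.0,0.49],[0.0,0.0,0.49]]
```

Request:
{"name": "carry_out", "arguments": {
  "xyz": [
    [-0.87, -0.31, 0.01],
    [-0.89, -0.25, 0.01],
    [-0.91, -0.18, 0.01],
    [-0.92, -0.12, 0.01],
    [0, 0, 0],
    [0, 0, 0],
    [0, 0, 0]
  ],
  "dr": [
    [0, 0, 0.49],
    [0, 0, 0.49],
    [0, 0, 0.49],
    [0, 0, 0.49],
    [0, 0, 0],
    [0, 0, 0],
    [0, 0, 0]
  ]
}}

```text
time: 19.1
tool_pos: [597.0, -44.5, 179.0]
tcp_rot: [-3.14, -0.001, 1.641]
contact_force: [-0.1, 0.0, -1.7]
grip_width: 19.9
```

```bash
python3 - <<'E'
from h import *
st(); snap("wrist","w5"); crop("w5",130,60,430,270,2.6,"c10"); plan(597,-46,134,1.639,n=3)
E
```

```text
t19.10 [597.  -44.5 179. ] [-3.140e+00 -1.000e-03  1.641e+00] F [-0.1  0.  -1.7] M [-0.09  0.05  0.01] w19.9 q [-0.2   0.54  1.41  0.    1.19 -0.27]
xyz [[-0.01,0.0,0.25],[-0.01,0.0,0.25],[-0.01,0.0,0.25]] dr [[0.0,0.0,0.01],[0.0,0.0,0.01],[0.0,0.0,0.01]]
```

View pics/c10.png

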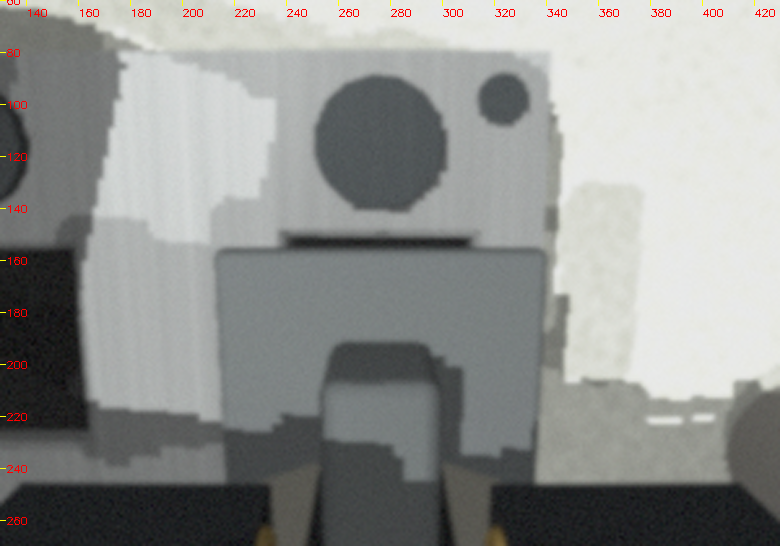

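```bash
cat >> fc.py <<'E'
def hold(view,pl,pr,fl,fr,long=True,yaw=.068,off=32.2,z=None):
    "north corners of pocket mouth and of held flange(top) -> centres"
    C=load(view); R=Rn.from_euler('z',yaw).as_matrix()
    if z is None: z=get_obs()["tool_pos"][2]
    A=atz(C,[pl,pr],70); B=atz(C,[fl,fr],z-off+6)
    print("pocket w %.1f ang %.3f; flange w %.1f ang %.3f"%(np.hypot(*(A[1]-A[0])[:2]),np.arctan2(*(A[1]-A[0])[[1,0]]),np.hypot(*(B[1]-B[0])[:2]),np.arctan2(*(B[1]-B[0])[[1,0]])))
    a=A.mean(0)-R@[0,47 if long else 30,0]; b=B.mean(0)-R@[0,52 if long else 35,0]
    print("pocket c",a.round(1),"cover c",b.round(1),"d mould axes",(R.T@(a-b)).round(1))
E
python3 - <<'E'
from fc import *
hold("w5",(239.6,150.4),(311.9,149.6),(213.1,156.2),(340,156.2))
E
```

```text
pocket w 53.5 ang 0.082; flange w 62.4 ang 0.071
pocket c [596.7 -45.3  70. ] cover c [597.2 -44.5 153.1] d mould axes [ -0.5  -0.7 -83.1]
```

Request:
{"name": "carry_out", "arguments": {
  "xyz": [
    [-0.015, 0, 0.3],
    [0, 0, 0.3],
    [0, 0, 0.3],
    [0, 0, 0.1],
    [0, 0, 0.05],
    [0, 0, 0.05],
    [0, 0, 0]
  ],
  "dr": [
    [0, 0, 0.01],
    [0, 0, 0],
    [0, 0, 0],
    [0, 0, 0],
    [0, 0, 0],
    [0, 0, 0],
    [0, 0, 0]
  ]
}}

```text
time: 20.02
tool_pos: [597.5, -46.8, 114.0]
tcp_rot: [3.141, 0.0, 1.638]
contact_force: [-0.4, -0.7, -1.0]
grip_width: 19.8
```

Request:
{"name": "carry_out", "arguments": {
  "xyz": [
    [0, 0, 0.05],
    [0, 0, 0.05],
    [0, 0, 0.04],
    [0, 0, 0.04],
    [0, 0, 0]
  ],
  "dr": [
    [0, 0, 0],
    [0, 0, 0],
    [0, 0, 0],
    [0, 0, 0],
    [0, 0, 0]
  ]
}}

```text
time: 20.65
tool_pos: [597.8, -46.9, 104.3]
tcp_rot: [3.14, 0.0, 1.638]
contact_force: [-1.2, 0.2, 5.2]
grip_width: 19.5
```

Request:
{"name": "carry_out", "arguments": {
  "xyz": [
    [0, 0, 0.03],
    [0, 0, 0.03],
    [0, 0, 0.02],
    [0, 0, 0]
  ],
  "dr": [
    [0, 0, 0],
    [0, 0, 0],
    [0, 0, 0],
    [0, 0, 0]
  ]
}}

```text
time: 21.15
tool_pos: [597.8, -46.9, 102.1]
tcp_rot: [3.139, 0.001, 1.638]
contact_force: [-8.0, 1.6, 23.8]
grip_width: 19.6
```

Request:
{"name": "carry_out", "arguments": {
  "xyz": [
    [0, 0, 0.02],
    [0, 0, 0]
  ],
  "dr": [
    [0, 0, 0],
    [0, 0, 0]
  ]
}}

```text
time: 21.4
tool_pos: [597.9, -47.0, 102.1]
tcp_rot: [3.138, 0.001, 1.638]
contact_force: [-11.3, 1.3, 31.1]
grip_width: 19.7
```

Request:
{"name": "carry_out", "arguments": {
  "xyz": [
    [0, 0, -0.03],
    [0, 0, 0],
    [0, 0, 0],
    [0, 0, -0.3],
    [0, 0, -0.6],
    [0, 0, 0],
    [0, 0, 0]
  ],
  "dr": [
    [0, 0, 0],
    [0, 0, 0],
    [0, 0, 0],
    [0, 0, 0],
    [0, 0, 0],
    [0, 0, 0],
    [0, 0, 0]
  ],
  "gripper": 0
}}

```text
time: 22.28
tool_pos: [597.0, -46.8, 151.9]
tcp_rot: [-3.14, -0.0, 1.638]
contact_force: [-0.7, 0.6, 0.2]
grip_width: 45.7
```

Request:
{"name": "carry_out", "arguments": {
  "xyz": [
    [0, 0, 0],
    [0, 0, 0],
    [0, 0, 0],
    [0, 0, 0],
    [0, 0, 0]
  ],
  "dr": [
    [0, 0, 0],
    [0, 0, 0],
    [0, 0, 0],
    [0, 0, 0],
    [0, 0, 0]
  ],
  "gripper": -1
}}

```text
time: 22.9
tool_pos: [597.4, -46.8, 152.7]
tcp_rot: [3.142, -0.0, 1.638]
contact_force: [-0.3, 0.6, 0.3]
grip_width: 1.9
```

```bash
python3 - <<'E'
from h import *
st(); snap("wrist","w6"); crop("w6",130,60,430,270,2.6,"c11"); snap("top","top4")
E
```

```text
t22.90 [597.4 -46.8 152.7] [ 3.142 -0.     1.638] F [-0.3  0.6  0.3] M [-0.07  0.02  0.03] w1.9 q [-0.21  0.56  1.44  0.    1.13 -0.27]
```

View pics/c11.png

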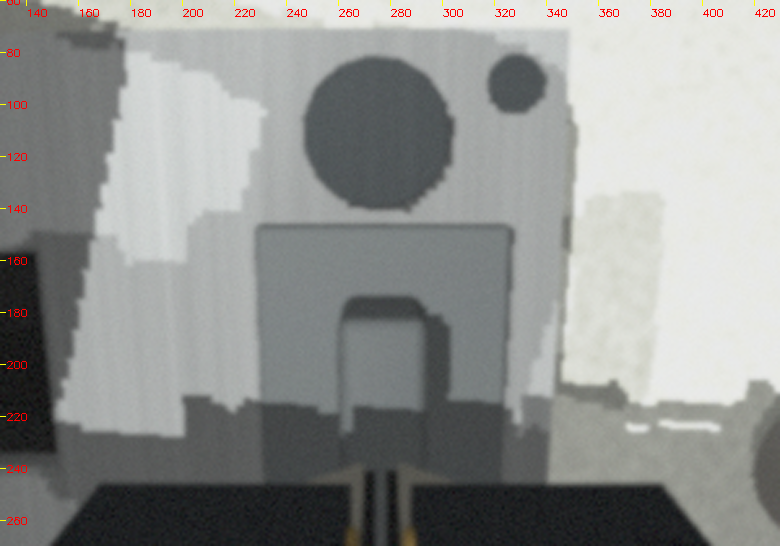

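Request:
{"name": "carry_out", "arguments": {
  "xyz": [
    [0, 0, 0.2],
    [0, 0, 0.12],
    [0, 0, 0.06],
    [0, 0, 0.03],
    [0, 0, 0.03],
    [0, 0, 0.02],
    [0, 0, 0]
  ],
  "dr": [
    [0, 0, 0],
    [0, 0, 0],
    [0, 0, 0],
    [0, 0, 0],
    [0, 0, 0],
    [0, 0, 0],
    [0, 0, 0]
  ]
}}

```text
time: 23.88
tool_pos: [596.8, -46.7, 130.0]
tcp_rot: [3.14, 0.001, 1.638]
contact_force: [-15.6, 2.4, 35.1]
grip_width: 0.2
```

Request:
{"name": "carry_out", "arguments": {
  "xyz": [
    [0, 0, -0.5],
    [0, 0, -0.8],
    [0, 0, 0]
  ],
  "dr": [
    [0, 0, 0],
    [0, 0, 0],
    [0, 0, 0]
  ],
  "gripper": 0.2
}}

```text
time: 24.25
tool_pos: [599.3, -47.2, 207.1]
tcp_rot: [3.134, 0.002, 1.638]
contact_force: [0.2, -0.5, -0.8]
grip_width: 25.8
```

```bash
python3 - <<'E'
from h import *
st(); plan(440,197,230,1.734)
E
```

```text
t24.25 [599.3 -47.2 207.1] [3.134e+00 2.000e-03 1.638e+00] F [ 0.2 -0.5 -0.8] M [-0.12  0.08 -0.01] w25.8 q [-0.21  0.51  1.37  0.    1.25 -0.27]
xyz [[0.71,-0.4,-0.07],[0.71,-0.38,-0.07],[0.72,-0.37,-0.07],[0.72,-0.36,-0.07],[0.73,-0.35,-0.07],[0.74,-0.34,-0.06]] dr [[0.01,0.0,-0.11],[0.01,0.0,-0.11],[0.01,0.0,-0.11],[0.01,0.0,-0.11],[0.01,0.0,-0.11],[0.01,0.0,-0.11]]
```

Request:
{"name": "carry_out", "arguments": {
  "xyz": [
    [0.71, -0.4, -0.07],
    [0.71, -0.38, -0.07],
    [0.72, -0.37, -0.07],
    [0.72, -0.36, -0.07],
    [0.73, -0.35, -0.07],
    [0.74, -0.34, -0.06],
    [0, 0, 0],
    [0, 0, 0]
  ],
  "dr": [
    [0, 0, -0.11],
    [0, 0, -0.11],
    [0, 0, -0.11],
    [0, 0, -0.11],
    [0, 0, -0.11],
    [0, 0, -0.11],
    [0, 0, 0],
    [0, 0, 0]
  ]
}}

```text
time: 25.25
tool_pos: [438.7, 197.4, 227.1]
tcp_rot: [-3.141, 0.0, 1.731]
contact_force: [0.3, 0.0, -0.5]
grip_width: 55.3
```

```bash
python3 - <<'E'
from h import *
st(); snap("wrist","w7"); crop("w7",170,80,390,270,3.5,"c12"); cv2.imwrite("pics/w7b.png",cv2.imread("pics/w7.png"))
E
```

```text
t25.25 [438.7 197.4 227.1] [-3.141  0.     1.731] F [ 0.3  0.  -0.5] M [-0.07 -0.03  0.03] w55.3 q [ 0.26  0.28  1.67 -0.    1.19  0.1 ]
```

View pics/c12.png

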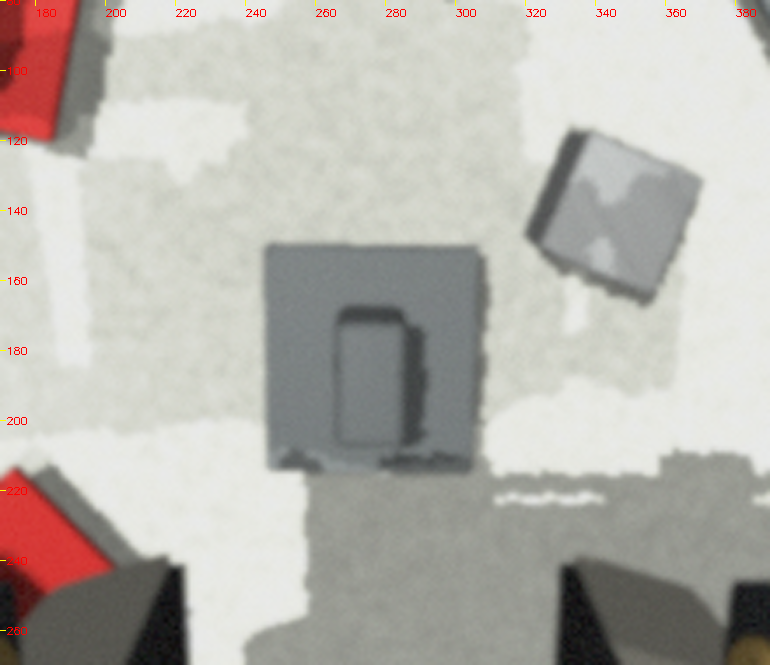

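```bash
python3 - <<'E'
from fc import *
fitcov("w7",[(245.7,149.7),(306.3,150.3),(304.6,214.3),(246.9,214)],[(266.3,172),(285.4,172),(285.1,207.1),(266,207.1)],long=False,y0=.16,x0=(440,198))
st(); plan(439.5,198.5,51,1.731,n=6)
E
```

```text
fl free [4.3849e+02 1.9747e+02 1.5990e+01 1.5000e-01] | z fixed [4.38244e+02 1.99015e+02 1.54000e-01] res 1.0
rib free [4.3873e+02 1.9496e+02 6.2900e+00 1.5000e-01] | z fixed [4.38114e+02 1.98924e+02 1.53000e-01] res 1.1
both free [4.3849e+02 1.9692e+02 1.4220e+01 1.5000e-01] | z fixed [4.38173e+02 1.98965e+02 1.54000e-01] res 1.1
t25.30 [439.  197.  227.2] [-3.141  0.     1.73 ] F [ 0.6 -0.3  0.1] M [-0.1   0.03 -0.  ] w55.3 q [ 0.26  0.28  1.67 -0.    1.19  0.1 ]
xyz [[0.0,0.0,0.49],[0.0,0.0,0.49],[0.0,0.0,0.49],[0.0,0.0,0.49],[0.0,0.0,0.49],[0.0,0.0,0.49]] dr [[0.0,0.0,0.0],[0.0,0.0,0.0],[0.0,0.0,0.0],[0.0,0.0,0.0],[0.0,0.0,0.0],[0.0,0.0,0.0]]
```

Request:
{"name": "carry_out", "arguments": {
  "xyz": [
    [0.03, 0, 0.6],
    [0, 0, 0.7],
    [0, 0, 0.7],
    [0, 0, 0.4],
    [0, 0, 0.3],
    [0, 0, 0.22],
    [0, 0, 0],
    [0, 0, 0]
  ],
  "dr": [
    [0, 0, 0.04],
    [0, 0, 0],
    [0, 0, 0],
    [0, 0, 0],
    [0, 0, 0],
    [0, 0, 0],
    [0, 0, 0],
    [0, 0, 0]
  ]
}}

```text
time: 26.3
tool_pos: [438.9, 199.3, 53.0]
tcp_rot: [3.141, -0.0, 1.724]
contact_force: [0.5, 0.4, 0.4]
grip_width: 55.3
```

Request:
{"name": "carry_out", "arguments": {
  "xyz": [
    [0, 0, 0],
    [0, 0, 0],
    [0, 0, 0],
    [0, 0, 0]
  ],
  "dr": [
    [0, 0, 0],
    [0, 0, 0],
    [0, 0, 0],
    [0, 0, 0]
  ],
  "gripper": -1
}}

```text
time: 26.8
tool_pos: [438.3, 199.5, 52.6]
tcp_rot: [3.141, -0.0, 1.725]
contact_force: [1.3, -0.1, 1.1]
grip_width: 19.8
```

```bash
python3 - <<'E'
from h import *
st()
E
```

```text
t26.80 [438.3 199.5  52.6] [ 3.141 -0.     1.725] F [ 1.3 -0.1  1.1] M [ 0.   -0.13  0.07] w19.8 q [0.27 0.53 1.88 0.   0.74 0.11]
```

Request:
{"name": "carry_out", "arguments": {
  "xyz": [
    [0, 0, -0.3],
    [0, 0, -0.7],
    [0, 0, -0.7],
    [0, 0, -0.5],
    [0, 0, 0]
  ],
  "dr": [
    [0, 0, 0],
    [0, 0, 0],
    [0, 0, 0],
    [0, 0, 0],
    [0, 0, 0]
  ]
}}

```text
time: 27.42
tool_pos: [439.4, 199.8, 186.4]
tcp_rot: [3.137, -0.001, 1.725]
contact_force: [-0.5, -0.5, -1.5]
grip_width: 19.6
```

```bash
python3 - <<'E'
from h import *
st(); plan(480.5,-39.8,182,1.639)
E
```

```text
t27.43 [439.4 199.8 186.4] [ 3.137e+00 -1.000e-03  1.725e+00] F [-0.5 -0.5 -1.5] M [-0.03  0.04 -0.01] w19.6 q [0.27 0.33 1.74 0.   1.08 0.11]
xyz [[-0.81,0.01,0.01],[-0.81,0.03,0.01],[-0.81,0.04,0.01],[-0.81,0.05,0.01],[-0.81,0.07,0.01]] dr [[0.01,0.0,0.12],[0.01,0.0,0.12],[0.01,0.0,0.12],[0.01,0.0,0.12],[0.01,0.0,0.12]]
```

Request:
{"name": "carry_out", "arguments": {
  "xyz": [
    [-0.81, 0.01, 0.01],
    [-0.81, 0.03, 0.01],
    [-0.81, 0.04, 0.01],
    [-0.81, 0.05, 0.01],
    [-0.81, 0.07, 0.01],
    [0, 0, 0],
    [0, 0, 0],
    [0, 0, 0]
  ],
  "dr": [
    [0, 0, 0.12],
    [0, 0, 0.12],
    [0, 0, 0.12],
    [0, 0, 0.12],
    [0, 0, 0.12],
    [0, 0, 0],
    [0, 0, 0],
    [0, 0, 0]
  ]
}}

```text
time: 28.42
tool_pos: [479.0, -39.3, 180.9]
tcp_rot: [-3.14, -0.001, 1.642]
contact_force: [-0.8, -0.6, -1.5]
grip_width: 20.0
```

```bash
python3 - <<'E'
from h import *
st(); snap("wrist","w8"); crop("w8",130,60,430,270,2.6,"c13")
E
```

```text
t28.43 [479.  -39.3 180.9] [-3.140e+00 -1.000e-03  1.642e+00] F [-0.8 -0.6 -1.5] M [-0.06  0.01 -0.02] w20.0 q [-0.24  0.33  1.74  0.    1.07 -0.31]
```

View pics/c13.png

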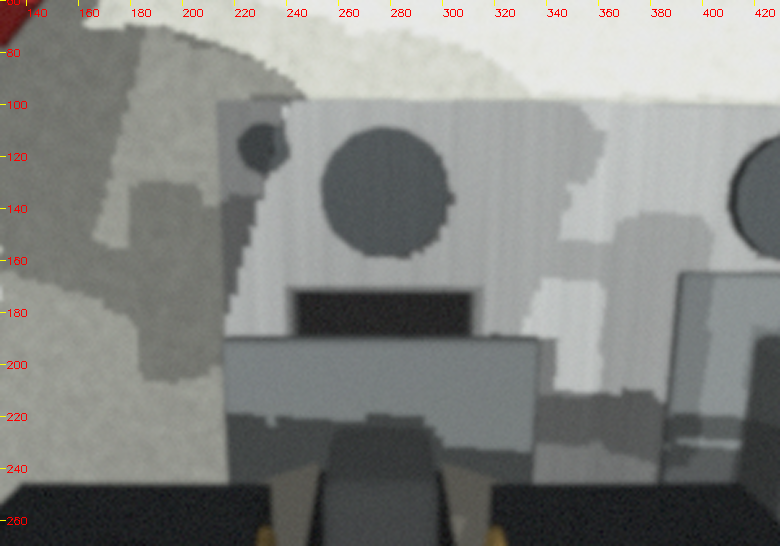

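```bash
python3 - <<'E'
from fc import *
hold("w8",(242.7,171.9),(312.7,171.5),(215.8,190),(337.3,190),long=False,off=34.6)
E
```

```text
pocket w 53.1 ang 0.078; flange w 62.3 ang 0.072
pocket c [480.1 -39.5  70. ] cover c [479.1 -39.8 152.5] d mould axes [  0.9   0.3 -82.5]
```

Request:
{"name": "carry_out", "arguments": {
  "xyz": [
    [0, 0.02, 0.3],
    [0, 0, 0.3],
    [0, 0, 0.25],
    [0, 0, 0.1],
    [0, 0, 0.05],
    [0, 0, 0.05],
    [0, 0, 0]
  ],
  "dr": [
    [0, 0, 0.02],
    [0, 0, 0],
    [0, 0, 0],
    [0, 0, 0],
    [0, 0, 0],
    [0, 0, 0],
    [0, 0, 0]
  ]
}}

```text
time: 29.35
tool_pos: [480.7, -40.3, 118.7]
tcp_rot: [3.141, 0.0, 1.638]
contact_force: [0.2, -0.3, -1.4]
grip_width: 19.8
```

Request:
{"name": "carry_out", "arguments": {
  "xyz": [
    [0, 0, 0.05],
    [0, 0, 0.05],
    [0, 0, 0.04],
    [0, 0, 0.04],
    [0, 0, 0.04],
    [0, 0, 0]
  ],
  "dr": [
    [0, 0, 0],
    [0, 0, 0],
    [0, 0, 0],
    [0, 0, 0],
    [0, 0, 0],
    [0, 0, 0]
  ]
}}

```text
time: 30.1
tool_pos: [480.9, -40.4, 106.0]
tcp_rot: [3.141, 0.0, 1.638]
contact_force: [-1.6, -0.7, 5.4]
grip_width: 20.0
```

Request:
{"name": "carry_out", "arguments": {
  "xyz": [
    [0, 0, 0.03],
    [0, 0, 0.02],
    [0, 0, 0.02],
    [0, 0, 0]
  ],
  "dr": [
    [0, 0, 0],
    [0, 0, 0],
    [0, 0, 0],
    [0, 0, 0]
  ]
}}

```text
time: 30.6
tool_pos: [480.9, -40.4, 104.6]
tcp_rot: [3.139, 0.001, 1.638]
contact_force: [-10.5, 2.8, 34.5]
grip_width: 19.9
```

Seated (104.6 as predicted). Release, then press on the rib top with shut fingers.

Request:
{"name": "carry_out", "arguments": {
  "xyz": [
    [0, 0, -0.03],
    [0, 0, 0],
    [0, 0, 0],
    [0, 0, -0.3],
    [0, 0, -0.5],
    [0, 0, 0]
  ],
  "dr": [
    [0, 0, 0],
    [0, 0, 0],
    [0, 0, 0],
    [0, 0, 0],
    [0, 0, 0],
    [0, 0, 0]
  ],
  "gripper": 0
}}

```text
time: 31.35
tool_pos: [481.8, -40.6, 152.3]
tcp_rot: [3.138, 0.001, 1.638]
contact_force: [-0.1, 0.3, -0.8]
grip_width: 46.1
```

Request:
{"name": "carry_out", "arguments": {
  "xyz": [
    [0, 0, 0],
    [0, 0, 0],
    [0, 0, 0],
    [0, 0, 0],
    [0, 0, 0]
  ],
  "dr": [
    [0, 0, 0],
    [0, 0, 0],
    [0, 0, 0],
    [0, 0, 0],
    [0, 0, 0]
  ],
  "gripper": -1
}}

```text
time: 31.98
tool_pos: [480.6, -40.3, 150.8]
tcp_rot: [-3.141, -0.0, 1.638]
contact_force: [-0.5, 0.6, 0.1]
grip_width: 2.2
```

Request:
{"name": "carry_out", "arguments": {
  "xyz": [
    [0, 0, 0.2],
    [0, 0, 0.12],
    [0, 0, 0.05],
    [0, 0, 0],
    [0, 0, 0]
  ],
  "dr": [
    [0, 0, 0],
    [0, 0, 0],
    [0, 0, 0],
    [0, 0, 0],
    [0, 0, 0]
  ]
}}

```text
time: 32.6
tool_pos: [480.2, -40.2, 130.1]
tcp_rot: [-3.142, 0.0, 1.638]
contact_force: [-7.3, 1.8, 20.2]
grip_width: 0.3
```

Request:
{"name": "carry_out", "arguments": {
  "xyz": [
    [0, 0, -0.5],
    [0, 0, -0.8],
    [0, 0, 0]
  ],
  "dr": [
    [0, 0, 0],
    [0, 0, 0],
    [0, 0, 0]
  ],
  "gripper": 0.2
}}

```text
time: 32.98
tool_pos: [482.4, -40.7, 209.5]
tcp_rot: [3.135, 0.002, 1.638]
contact_force: [0.3, -0.3, -0.5]
grip_width: 25.9
```

```bash
python3 - <<'E'
from h import *
st(); plan(566,326,232,2.34)
E
```

```text
t32.98 [482.4 -40.7 209.5] [3.135e+00 2.000e-03 1.638e+00] F [ 0.3 -0.3 -0.5] M [-0.09  0.01  0.03] w25.9 q [-0.24  0.3   1.7   0.    1.13 -0.31]
xyz [[0.86,0.26,-0.05],[0.83,0.34,-0.05],[0.79,0.42,-0.05],[0.74,0.5,-0.05],[0.69,0.57,-0.05],[0.63,0.64,-0.05],[0.56,0.7,-0.05]] dr [[0.01,0.0,-0.72],[0.01,0.0,-0.72],[0.01,0.0,-0.72],[0.01,0.0,-0.72],[0.01,0.0,-0.72],[0.01,0.0,-0.72],[0.01,0.0,-0.72]]
```

Request:
{"name": "carry_out", "arguments": {
  "xyz": [
    [0.86, 0.26, -0.05],
    [0.83, 0.34, -0.05],
    [0.79, 0.42, -0.05],
    [0.74, 0.5, -0.05],
    [0.69, 0.57, -0.05],
    [0.63, 0.64, -0.05],
    [0.56, 0.7, -0.05],
    [0, 0, 0]
  ],
  "dr": [
    [0, 0, -0.72],
    [0, 0, -0.72],
    [0, 0, -0.72],
    [0, 0, -0.72],
    [0, 0, -0.72],
    [0, 0, -0.72],
    [0, 0, -0.72],
    [0, 0, 0]
  ]
}}

```text
time: 33.98
tool_pos: [563.4, 330.1, 225.1]
tcp_rot: [-3.14, -0.001, 2.347]
contact_force: [-0.5, -0.9, -1.4]
grip_width: 54.7
```

Request:
{"name": "carry_out", "arguments": {
  "xyz": [
    [0, 0, 0],
    [0, 0, 0]
  ],
  "dr": [
    [0, 0, 0],
    [0, 0, 0]
  ]
}}

```text
time: 34.22
tool_pos: [563.9, 325.4, 227.2]
tcp_rot: [-3.14, -0.0, 2.34]
contact_force: [-1.2, 0.4, 0.1]
grip_width: 54.9
```

```bash
python3 - <<'E'
from h import *
st(); snap("wrist","w9"); crop("w9",170,80,390,270,3.5,"c14")
E
```

```text
t34.23 [563.9 325.4 227.2] [-3.14 -0.    2.34] F [-1.2  0.4  0.1] M [-0.07  0.    0.05] w54.9 q [ 0.41  0.59  1.17 -0.    1.38 -0.36]
```

View pics/c14.png

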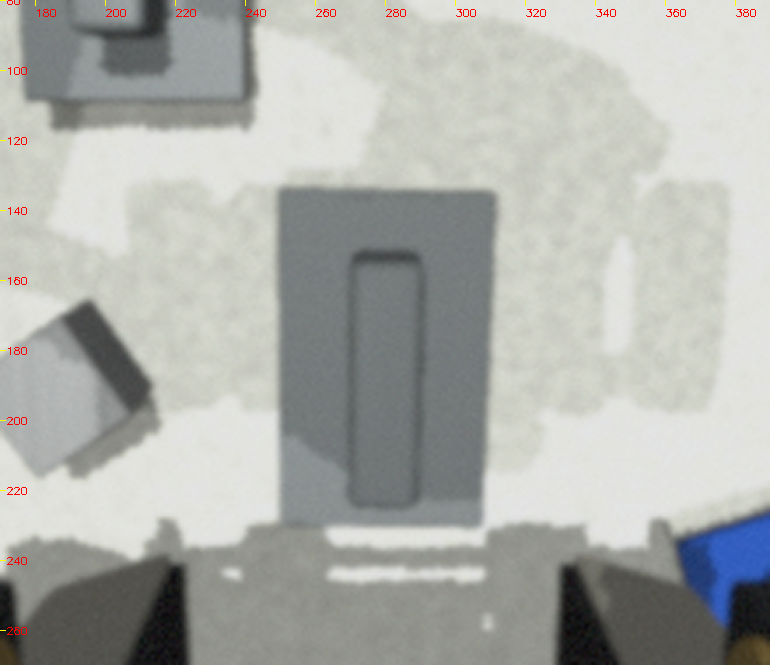

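```bash
python3 - <<'E'
from fc import *
fitcov("w9",[(249.4,133.4),(311.7,134.6),(307.7,230),(250.3,229.4)],[(270.9,154.9),(290,154.9),(289.1,224.6),(270,224.3)],y0=.76,x0=(566,327))
st(); plan(566,328,51,.757+np.pi/2,n=6)
E
```

```text
fl free [566.37 327.98  19.37   0.76] | z fixed [565.74  328.557   0.756] res 0.7
rib free [567.23 327.01  14.75   0.76] | z fixed [565.745 328.386   0.76 ] res 1.2
both free [566.65 327.63  17.94   0.76] | z fixed [565.741 328.463   0.757] res 1.4
t34.27 [564.  325.4 227.6] [-3.141 -0.     2.34 ] F [-0.5  0.1  0. ] M [0.01 0.06 0.01] w55.1 q [ 0.41  0.59  1.17 -0.    1.38 -0.36]
xyz [[0.0,0.01,0.49],[0.0,0.01,0.49],[0.0,0.01,0.49],[0.0,0.01,0.49],[0.0,0.01,0.49],[0.0,0.01,0.49]] dr [[0.0,0.0,0.01],[0.0,0.0,0.01],[0.0,0.0,0.01],[0.0,0.0,0.01],[0.0,0.0,0.01],[0.0,0.0,0.01]]
```

Request:
{"name": "carry_out", "arguments": {
  "xyz": [
    [0.01, 0.055, 0.6],
    [0, 0, 0.7],
    [0, 0, 0.7],
    [0, 0, 0.4],
    [0, 0, 0.3],
    [0, 0, 0.24],
    [0, 0, 0],
    [0, 0, 0]
  ],
  "dr": [
    [0, 0, 0.08],
    [0, 0, 0],
    [0, 0, 0],
    [0, 0, 0],
    [0, 0, 0],
    [0, 0, 0],
    [0, 0, 0],
    [0, 0, 0]
  ]
}}

```text
time: 35.28
tool_pos: [566.5, 329.7, 52.3]
tcp_rot: [3.14, 0.001, 2.331]
contact_force: [0.4, 0.7, 0.1]
grip_width: 55.4
```

Request:
{"name": "carry_out", "arguments": {
  "xyz": [
    [0, 0, 0],
    [0, 0, 0],
    [0, 0, 0],
    [0, 0, 0]
  ],
  "dr": [
    [0, 0, 0],
    [0, 0, 0],
    [0, 0, 0],
    [0, 0, 0]
  ],
  "gripper": -1
}}

```text
time: 35.78
tool_pos: [565.9, 329.4, 51.4]
tcp_rot: [-3.142, -0.0, 2.331]
contact_force: [0.3, 0.4, 2.4]
grip_width: 19.8
```

Request:
{"name": "carry_out", "arguments": {
  "xyz": [
    [0, 0, -0.3],
    [0, 0, -0.7],
    [0, 0, -0.7],
    [0, 0, -0.5],
    [0, 0, 0]
  ],
  "dr": [
    [0, 0, 0],
    [0, 0, 0],
    [0, 0, 0],
    [0, 0, 0],
    [0, 0, 0]
  ]
}}

```text
time: 36.4
tool_pos: [567.2, 330.0, 187.1]
tcp_rot: [3.135, 0.002, 2.331]
contact_force: [0.0, -0.7, -2.9]
grip_width: 19.6
```

```bash
python3 - <<'E'
from h import *
st(); plan(488.8,-157.5,182,1.639)
E
```

```text
t36.40 [567.2 330.  187.1] [3.135e+00 2.000e-03 2.331e+00] F [ 0.  -0.7 -2.9] M [-0.04 -0.03 -0.01] w19.6 q [ 0.41  0.63  1.22  0.    1.29 -0.35]
xyz [[-0.55,-0.73,0.01],[-0.61,-0.68,0.01],[-0.66,-0.63,0.01],[-0.71,-0.58,0.01],[-0.75,-0.53,0.01],[-0.79,-0.47,0.01],[-0.82,-0.4,0.01],[-0.85,-0.34,0.01]] dr [[0.01,0.0,0.55],[0.01,0.0,0.55],[0.01,0.0,0.55],[0.01,0.0,0.55],[0.01,0.0,0.55],[0.01,0.0,0.55],[0.01,0.0,0.55],[0.01,0.0,0.55]]
xyz [[-0.87,-0.27,0.01]] dr [[0.01,0.0,0.55]]
```

Request:
{"name": "carry_out", "arguments": {
  "xyz": [
    [-0.55, -0.73, 0.01],
    [-0.61, -0.68, 0.01],
    [-0.66, -0.63, 0.01],
    [-0.71, -0.58, 0.01],
    [-0.75, -0.53, 0.01],
    [-0.79, -0.47, 0.01],
    [-0.82, -0.4, 0.01],
    [-0.85, -0.34, 0.01]
  ],
  "dr": [
    [0, 0, 0.55],
    [0, 0, 0.55],
    [0, 0, 0.55],
    [0, 0, 0.55],
    [0, 0, 0.55],
    [0, 0, 0.55],
    [0, 0, 0.55],
    [0, 0, 0.55]
  ]
}}

```text
time: 37.4
tool_pos: [495.2, -105.7, 177.3]
tcp_rot: [-3.14, -0.001, 1.714]
contact_force: [0.4, -0.6, -2.2]
grip_width: 19.8
```

Request:
{"name": "carry_out", "arguments": {
  "xyz": [
    [-0.87, -0.27, 0.01],
    [0, 0, 0],
    [0, 0, 0],
    [0, 0, 0]
  ],
  "dr": [
    [0, 0, 0.55],
    [0, 0, 0],
    [0, 0, 0],
    [0, 0, 0]
  ]
}}

```text
time: 37.9
tool_pos: [487.9, -157.0, 177.5]
tcp_rot: [-3.141, -0.001, 1.642]
contact_force: [0.2, 0.0, -2.6]
grip_width: 20.0
```

```bash
python3 - <<'E'
from h import *
st(); snap("wrist","w10"); crop("w10",130,60,430,270,2.6,"c15")
E
```

```text
t37.90 [ 487.9 -157.   177.5] [-3.141e+00 -1.000e-03  1.642e+00] F [ 0.2  0.  -2.6] M [-0.02  0.06 -0.01] w20.0 q [-0.46  0.39  1.66  0.    1.09 -0.53]
```

View pics/c15.png

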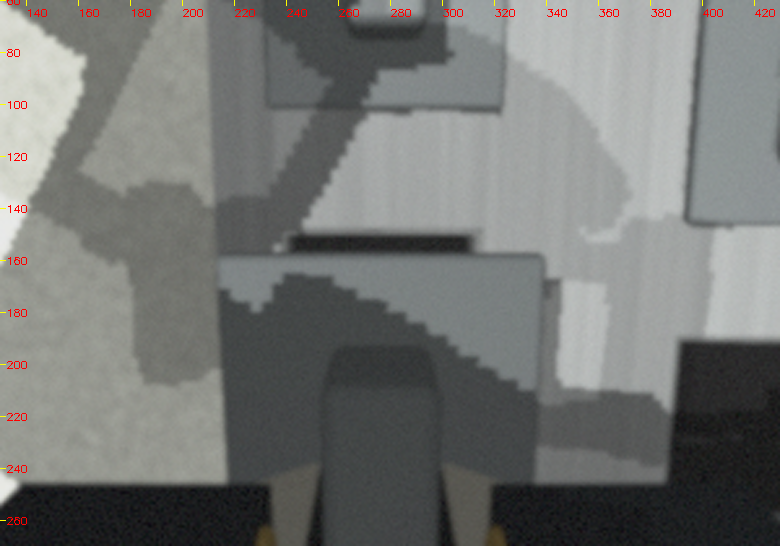

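```bash
python3 - <<'E'
from fc import *
hold("w10",(241.5,150.8),(312.3,150.4),(213.8,158.5),(339.2,158.1),off=33.4)
E
```

```text
pocket w 52.1 ang 0.076; flange w 62.3 ang 0.074
pocket c [ 488.5 -157.9   70. ] cover c [ 488.2 -158.1  150.2] d mould axes [  0.4   0.2 -80.2]
```

Request:
{"name": "carry_out", "arguments": {
  "xyz": [
    [0, 0.005, 0.3],
    [0, 0, 0.3],
    [0, 0, 0.2],
    [0, 0, 0.1],
    [0, 0, 0.05],
    [0, 0, 0.05],
    [0, 0, 0]
  ],
  "dr": [
    [0, 0, 0.02],
    [0, 0, 0],
    [0, 0, 0],
    [0, 0, 0],
    [0, 0, 0],
    [0, 0, 0],
    [0, 0, 0]
  ]
}}

```text
time: 38.83
tool_pos: [488.4, -158.4, 118.0]
tcp_rot: [3.141, 0.0, 1.637]
contact_force: [-0.7, -0.7, -1.3]
grip_width: 19.8
```

Request:
{"name": "carry_out", "arguments": {
  "xyz": [
    [0, 0, 0.05],
    [0, 0, 0.05],
    [0, 0, 0.04],
    [0, 0, 0.04],
    [0, 0, 0.02],
    [0, 0, 0]
  ],
  "dr": [
    [0, 0, 0],
    [0, 0, 0],
    [0, 0, 0],
    [0, 0, 0],
    [0, 0, 0],
    [0, 0, 0]
  ]
}}

```text
time: 39.58
tool_pos: [488.4, -158.5, 106.7]
tcp_rot: [3.141, 0.0, 1.637]
contact_force: [-1.6, -0.4, 5.7]
grip_width: 19.6
```

Request:
{"name": "carry_out", "arguments": {
  "xyz": [
    [0, 0, 0.03],
    [0, 0, 0.03],
    [0, 0, 0.03],
    [0, 0, 0.01],
    [0, 0, 0]
  ],
  "dr": [
    [0, 0, 0],
    [0, 0, 0],
    [0, 0, 0],
    [0, 0, 0],
    [0, 0, 0]
  ]
}}

```text
time: 40.2
tool_pos: [488.5, -158.5, 103.3]
tcp_rot: [3.14, 0.001, 1.637]
contact_force: [-9.5, 3.5, 29.5]
grip_width: 19.7
```

Request:
{"name": "carry_out", "arguments": {
  "xyz": [
    [0, 0, -0.03],
    [0, 0, 0],
    [0, 0, 0],
    [0, 0, -0.3],
    [0, 0, -0.5],
    [0, 0, 0]
  ],
  "dr": [
    [0, 0, 0],
    [0, 0, 0],
    [0, 0, 0],
    [0, 0, 0],
    [0, 0, 0],
    [0, 0, 0]
  ],
  "gripper": 0
}}

```text
time: 40.95
tool_pos: [489.4, -158.9, 151.2]
tcp_rot: [3.138, 0.002, 1.637]
contact_force: [1.0, -0.4, -0.3]
grip_width: 45.9
```

Request:
{"name": "carry_out", "arguments": {
  "xyz": [
    [0, 0, 0],
    [0, 0, 0],
    [0, 0, 0],
    [0, 0, 0],
    [0, 0, 0]
  ],
  "dr": [
    [0, 0, 0],
    [0, 0, 0],
    [0, 0, 0],
    [0, 0, 0],
    [0, 0, 0]
  ],
  "gripper": -1
}}

```text
time: 41.58
tool_pos: [488.3, -158.3, 149.6]
tcp_rot: [-3.141, -0.0, 1.637]
contact_force: [-0.7, 0.0, -0.2]
grip_width: 1.7
```

Request:
{"name": "carry_out", "arguments": {
  "xyz": [
    [0, 0, 0.2],
    [0, 0, 0.12],
    [0, 0, 0.05],
    [0, 0, 0],
    [0, 0, 0]
  ],
  "dr": [
    [0, 0, 0],
    [0, 0, 0],
    [0, 0, 0],
    [0, 0, 0],
    [0, 0, 0]
  ]
}}

```text
time: 42.2
tool_pos: [488.0, -158.2, 130.1]
tcp_rot: [3.141, 0.001, 1.637]
contact_force: [-9.5, 4.7, 29.2]
grip_width: 0.6
```

Seated. Now the last short cover.

Request:
{"name": "carry_out", "arguments": {
  "xyz": [
    [0, 0, -0.5],
    [0, 0, -0.8],
    [0, 0, 0]
  ],
  "dr": [
    [0, 0, 0],
    [0, 0, 0],
    [0, 0, 0]
  ],
  "gripper": 0.2
}}

```text
time: 42.58
tool_pos: [490.0, -159.1, 208.4]
tcp_rot: [3.136, 0.003, 1.637]
contact_force: [-0.1, -0.1, 0.1]
grip_width: 25.6
```

```bash
python3 - <<'E'
from h import *
st(); snap("top","top5"); crop("top5",130,180,260,310,5,"c16"); plan(437,356,232,2.34)
E
```

```text
t42.58 [ 490.  -159.1  208.4] [3.136e+00 3.000e-03 1.637e+00] F [-0.1 -0.1  0.1] M [-0.06  0.02 -0.04] w25.6 q [-0.46  0.36  1.62  0.    1.16 -0.53]
xyz [[0.86,-0.03,-0.04],[0.86,0.03,-0.04],[0.86,0.09,-0.04],[0.85,0.15,-0.04],[0.84,0.21,-0.04],[0.82,0.27,-0.04],[0.8,0.33,-0.04],[0.77,0.38,-0.04]] dr [[0.0,0.0,-0.5],[0.0,0.0,-0.5],[0.0,0.0,-0.5],[0.0,0.0,-0.5],[0.0,0.0,-0.5],[0.0,0.0,-0.5],[0.0,0.0,-0.5],[0.0,0.0,-0.5]]
xyz [[0.74,0.43,-0.04],[0.71,0.49,-0.04]] dr [[0.0,0.0,-0.5],[0.0,0.0,-0.5]]
```

View pics/c16.png

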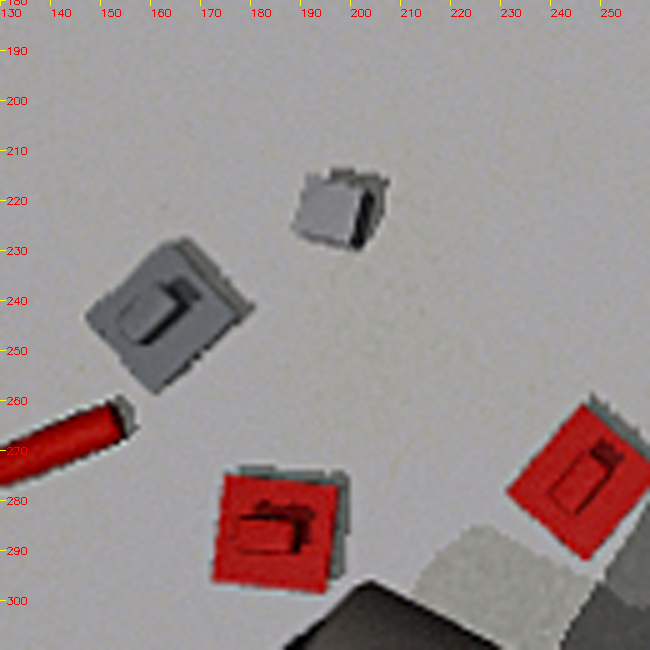

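The remaining grey short cover is at (162,242); the two red ones at (185,286) and (246,275) are the look-alikes to leave alone, and the block is at (198,221).

Request:
{"name": "carry_out", "arguments": {
  "xyz": [
    [0.86, -0.03, -0.04],
    [0.86, 0.03, -0.04],
    [0.86, 0.09, -0.04],
    [0.85, 0.15, -0.04],
    [0.84, 0.21, -0.04],
    [0.82, 0.27, -0.04],
    [0.8, 0.33, -0.04],
    [0.77, 0.38, -0.04]
  ],
  "dr": [
    [0, 0, -0.5],
    [0, 0, -0.5],
    [0, 0, -0.5],
    [0, 0, -0.5],
    [0, 0, -0.5],
    [0, 0, -0.5],
    [0, 0, -0.5],
    [0, 0, -0.5]
  ]
}}

```text
time: 43.62
tool_pos: [446.4, 255.2, 222.9]
tcp_rot: [-3.139, -0.001, 2.198]
contact_force: [0.6, -0.4, -0.4]
grip_width: 55.3
```

Request:
{"name": "carry_out", "arguments": {
  "xyz": [
    [0.74, 0.43, -0.04],
    [0.71, 0.49, -0.04],
    [0, 0, 0],
    [0, 0, 0],
    [0, 0, 0]
  ],
  "dr": [
    [0, 0, -0.5],
    [0, 0, -0.5],
    [0, 0, 0],
    [0, 0, 0],
    [0, 0, 0]
  ]
}}

```text
time: 44.25
tool_pos: [437.9, 355.1, 228.8]
tcp_rot: [-3.14, -0.0, 2.333]
contact_force: [1.0, -0.5, 0.5]
grip_width: 55.1
```

```bash
python3 - <<'E'
from h import *
st(); snap("wrist","w11"); crop("w11",170,80,390,270,3.5,"c17")
E
```

```text
t44.25 [437.9 355.1 228.8] [-3.14  -0.     2.333] F [ 1.  -0.5  0.5] M [0.02 0.   0.02] w55.1 q [ 0.55  0.43  1.45 -0.    1.27 -0.22]
```

View pics/c17.png

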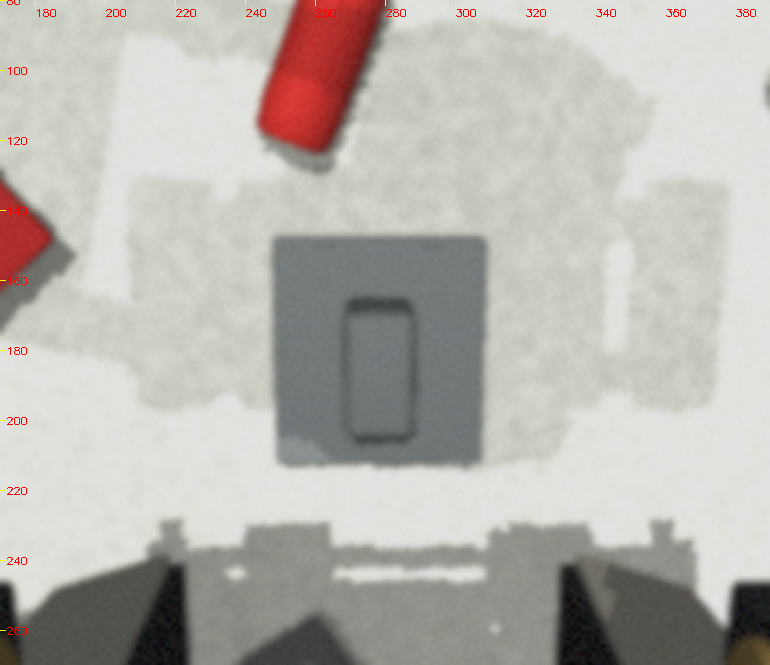

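```bash
python3 - <<'E'
from fc import *
o=fitcov("w11",[(248,147.7),(308.9,147.7),(307.4,212.6),(249.1,212.6)],[(269.1,169.1),(288,168.9),(287.7,204.9),(269.4,204.9)],long=False,y0=.76,x0=(438,356))
p=o[0][1]; st(); plan(p[0],p[1],51,p[3]+np.pi/2,n=1)
E
```

```text
fl free [437.36 358.61  20.24   0.76] | z fixed [436.856 359.108   0.762] res 0.7
rib free [438.73 357.28  10.43   0.77] | z fixed [436.62  359.354   0.765] res 1.1
both free [437.59 358.39  18.07   0.76] | z fixed [436.727 359.242   0.762] res 1.2
t44.30 [438.1 355.2 229.1] [-3.141 -0.     2.333] F [-0.5 -0.1 -0.1] M [-0.05 -0.03  0.02] w54.8 q [ 0.55  0.43  1.45 -0.    1.27 -0.22]
xyz [[0.06,0.03,2.97]] dr [[-0.01,0.0,0.0]]
```

Request:
{"name": "carry_out", "arguments": {
  "xyz": [
    [0.055, 0.03, 0.6],
    [0, 0, 0.7],
    [0, 0, 0.7],
    [0, 0, 0.4],
    [0, 0, 0.3],
    [0, 0, 0.26],
    [0, 0, 0],
    [0, 0, 0]
  ],
  "dr": [
    [0, 0, 0],
    [0, 0, 0],
    [0, 0, 0],
    [0, 0, 0],
    [0, 0, 0],
    [0, 0, 0],
    [0, 0, 0],
    [0, 0, 0]
  ]
}}

```text
time: 45.3
tool_pos: [437.3, 360.1, 52.6]
tcp_rot: [3.14, 0.0, 2.334]
contact_force: [0.6, 0.9, -1.0]
grip_width: 54.9
```

Request:
{"name": "carry_out", "arguments": {
  "xyz": [
    [0, 0, 0],
    [0, 0, 0],
    [0, 0, 0],
    [0, 0, 0]
  ],
  "dr": [
    [0, 0, 0],
    [0, 0, 0],
    [0, 0, 0],
    [0, 0, 0]
  ],
  "gripper": -1
}}

```text
time: 45.8
tool_pos: [436.8, 360.1, 52.0]
tcp_rot: [3.141, 0.0, 2.335]
contact_force: [0.5, 0.0, 0.9]
grip_width: 19.9
```

Request:
{"name": "carry_out", "arguments": {
  "xyz": [
    [0, 0, -0.3],
    [0, 0, -0.7],
    [0, 0, -0.7],
    [0, 0, -0.6],
    [0, 0, 0]
  ],
  "dr": [
    [0, 0, 0],
    [0, 0, 0],
    [0, 0, 0],
    [0, 0, 0],
    [0, 0, 0]
  ]
}}

```text
time: 46.42
tool_pos: [438.0, 360.8, 192.7]
tcp_rot: [3.136, 0.001, 2.335]
contact_force: [-0.8, -0.0, -2.3]
grip_width: 20.2
```

```bash
python3 - <<'E'
from h import *
st(); plan(604.8,-163.8,186,1.639)
E
```

```text
t46.42 [438.  360.8 192.7] [3.136e+00 1.000e-03 2.335e+00] F [-0.8 -0.  -2.3] M [ 0.    0.04 -0.02] w20.2 q [ 0.55  0.46  1.49  0.    1.18 -0.21]
xyz [[-0.82,-0.4,0.01],[-0.85,-0.35,0.01],[-0.87,-0.29,0.01],[-0.89,-0.22,0.01],[-0.9,-0.16,0.01],[-0.91,-0.1,0.01],[-0.92,-0.04,0.01],[-0.92,0.03,0.01]] dr [[0.0,0.0,0.5],[0.0,0.0,0.5],[0.0,0.0,0.5],[0.0,0.0,0.5],[0.0,0.0,0.5],[0.0,0.0,0.5],[0.0,0.0,0.5],[0.0,0.0,0.5]]
xyz [[-0.91,0.09,0.01],[-0.9,0.16,0.01]] dr [[0.0,0.0,0.5],[0.0,0.0,0.5]]
```

Request:
{"name": "carry_out", "arguments": {
  "xyz": [
    [-0.82, -0.4, 0.01],
    [-0.85, -0.35, 0.01],
    [-0.87, -0.29, 0.01],
    [-0.89, -0.22, 0.01],
    [-0.9, -0.16, 0.01],
    [-0.91, -0.1, 0.01],
    [-0.92, -0.04, 0.01],
    [-0.92, 0.03, 0.01]
  ],
  "dr": [
    [0, 0, 0.5],
    [0, 0, 0.5],
    [0, 0, 0.5],
    [0, 0, 0.5],
    [0, 0, 0.5],
    [0, 0, 0.5],
    [0, 0, 0.5],
    [0, 0, 0.5]
  ]
}}

```text
time: 47.42
tool_pos: [569.2, -61.2, 183.2]
tcp_rot: [-3.139, -0.001, 1.774]
contact_force: [0.7, -0.2, -1.3]
grip_width: 19.6
```

Request:
{"name": "carry_out", "arguments": {
  "xyz": [
    [-0.91, 0.09, 0.01],
    [-0.9, 0.16, 0.01],
    [0, 0, 0],
    [0, 0, 0],
    [0, 0, 0]
  ],
  "dr": [
    [0, 0, 0.5],
    [0, 0, 0.5],
    [0, 0, 0],
    [0, 0, 0],
    [0, 0, 0]
  ]
}}

```text
time: 48.05
tool_pos: [602.4, -162.8, 183.3]
tcp_rot: [-3.14, -0.001, 1.638]
contact_force: [-0.5, -0.2, -1.6]
grip_width: 19.9
```

```bash
python3 - <<'E'
from h import *
st(); snap("wrist","w12"); crop("w12",130,60,430,270,2.6,"c18")
E
```

```text
t48.05 [ 602.4 -162.8  183.3] [-3.140e+00 -1.000e-03  1.638e+00] F [-0.5 -0.2 -1.6] M [-0.08  0.04 -0.  ] w19.9 q [-0.39  0.58  1.33  0.    1.24 -0.45]
```

View pics/c18.png

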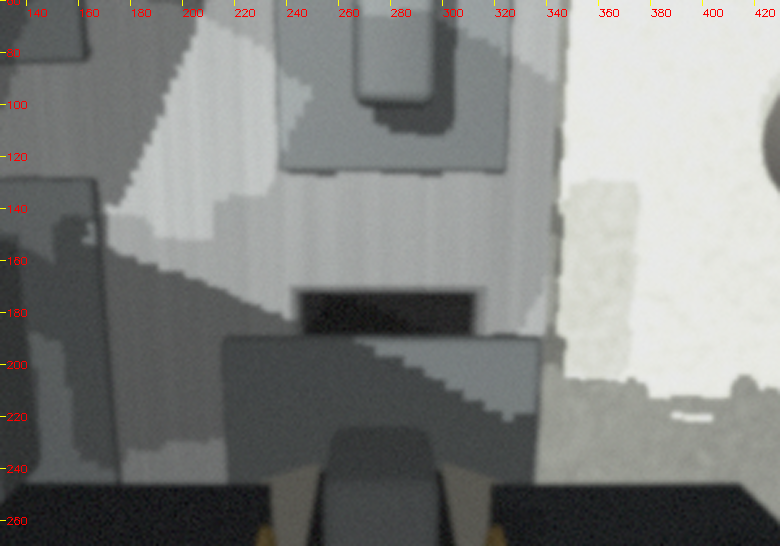

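```bash
python3 - <<'E'
from fc import *
hold("w12",(244.6,171.9),(313.5,171.5),(215.4,189.6),(338.1,189.6),long=False,off=34.0)
st()
E
```

```text
pocket w 52.7 ang 0.074; flange w 62.6 ang 0.068
pocket c [ 604.7 -163.3   70. ] cover c [ 602.9 -162.9  155.7] d mould axes [  1.9  -0.5 -85.7]
t48.10 [ 602.6 -162.7  183.7] [-3.141e+00 -1.000e-03  1.638e+00] F [ 0.1 -0.5 -1.2] M [-0.06  0.03  0.03] w20.0 q [-0.39  0.58  1.33  0.    1.24 -0.45]
```

Shift +1.9 mm tool y, −0.5 tool x; go down (home TCP expected 104.0).

Request:
{"name": "carry_out", "arguments": {
  "xyz": [
    [-0.01, 0.03, 0.3],
    [0, 0, 0.3],
    [0, 0, 0.3],
    [0, 0, 0.1],
    [0, 0, 0.05],
    [0, 0, 0.05],
    [0, 0, 0]
  ],
  "dr": [
    [0, 0, 0],
    [0, 0, 0],
    [0, 0, 0],
    [0, 0, 0],
    [0, 0, 0],
    [0, 0, 0],
    [0, 0, 0]
  ]
}}

```text
time: 48.98
tool_pos: [604.9, -164.7, 118.2]
tcp_rot: [3.141, 0.0, 1.637]
contact_force: [0.2, -0.1, -1.2]
grip_width: 20.2
```

Request:
{"name": "carry_out", "arguments": {
  "xyz": [
    [0, 0, 0.05],
    [0, 0, 0.05],
    [0, 0, 0.04],
    [0, 0, 0.04],
    [0, 0, 0.02],
    [0, 0, 0]
  ],
  "dr": [
    [0, 0, 0],
    [0, 0, 0],
    [0, 0, 0],
    [0, 0, 0],
    [0, 0, 0],
    [0, 0, 0]
  ]
}}

```text
time: 49.72
tool_pos: [605.0, -164.8, 107.3]
tcp_rot: [3.14, 0.001, 1.637]
contact_force: [-2.0, 1.0, 6.6]
grip_width: 20.2
```

Request:
{"name": "carry_out", "arguments": {
  "xyz": [
    [0, 0, 0.03],
    [0, 0, 0.03],
    [0, 0, 0.03],
    [0, 0, 0.01],
    [0, 0, 0]
  ],
  "dr": [
    [0, 0, 0],
    [0, 0, 0],
    [0, 0, 0],
    [0, 0, 0],
    [0, 0, 0]
  ]
}}

```text
time: 50.35
tool_pos: [605.0, -164.8, 104.0]
tcp_rot: [3.139, 0.001, 1.637]
contact_force: [-8.5, 3.1, 23.3]
grip_width: 19.7
```

Request:
{"name": "carry_out", "arguments": {
  "xyz": [
    [0, 0, -0.02],
    [0, 0, 0],
    [0, 0, 0],
    [0, 0, -0.3],
    [0, 0, -0.5],
    [0, 0, 0]
  ],
  "dr": [
    [0, 0, 0],
    [0, 0, 0],
    [0, 0, 0],
    [0, 0, 0],
    [0, 0, 0],
    [0, 0, 0]
  ],
  "gripper": 0
}}

```text
time: 51.1
tool_pos: [606.4, -165.3, 152.6]
tcp_rot: [3.136, 0.003, 1.637]
contact_force: [-1.0, -0.7, -0.0]
grip_width: 45.9
```

Request:
{"name": "carry_out", "arguments": {
  "xyz": [
    [0, 0, 0],
    [0, 0, 0],
    [0, 0, 0],
    [0, 0, 0],
    [0, 0, 0]
  ],
  "dr": [
    [0, 0, 0],
    [0, 0, 0],
    [0, 0, 0],
    [0, 0, 0],
    [0, 0, 0]
  ],
  "gripper": -1
}}

```text
time: 51.72
tool_pos: [604.7, -164.6, 148.9]
tcp_rot: [-3.141, -0.0, 1.637]
contact_force: [-0.6, 0.4, 0.5]
grip_width: 2.4
```

Request:
{"name": "carry_out", "arguments": {
  "xyz": [
    [0, 0, 0.2],
    [0, 0, 0.12],
    [0, 0, 0.05],
    [0, 0, 0],
    [0, 0, 0]
  ],
  "dr": [
    [0, 0, 0],
    [0, 0, 0],
    [0, 0, 0],
    [0, 0, 0],
    [0, 0, 0]
  ]
}}

```text
time: 52.35
tool_pos: [604.3, -164.5, 130.1]
tcp_rot: [3.141, 0.001, 1.637]
contact_force: [-9.9, 3.8, 22.5]
grip_width: 0.6
```

Request:
{"name": "carry_out", "arguments": {
  "xyz": [
    [0, 0, -0.5],
    [0, 0, -0.9],
    [0, 0, -0.9],
    [0, 0, -0.9],
    [0, 0, 0]
  ],
  "dr": [
    [0, 0, 0],
    [0, 0, 0],
    [0, 0, 0],
    [0, 0, 0],
    [0, 0, 0]
  ],
  "gripper": -0.2
}}

```text
time: 52.98
tool_pos: [606.1, -165.2, 323.5]
tcp_rot: [3.133, 0.004, 1.637]
contact_force: [0.3, 0.3, -1.0]
grip_width: 36.4
```

```bash
python3 - <<'E'
from h import *
st(); plan(500,-410,390,1.639)
E
```

```text
t52.98 [ 606.1 -165.2  323.5] [3.133 0.004 1.637] F [ 0.3  0.3 -1. ] M [-0.1   0.03 -0.01] w36.4 q [-0.39  0.5   1.08  0.    1.56 -0.45]
xyz [[-0.79,-0.4,-0.22],[-0.79,-0.41,-0.22],[-0.79,-0.41,-0.22],[-0.79,-0.41,-0.22],[-0.79,-0.41,-0.22]] dr [[0.01,0.01,0.0],[0.01,0.01,0.0],[0.01,0.01,0.0],[0.01,0.01,0.0],[0.01,0.01,0.0]]
```

Request:
{"name": "carry_out", "arguments": {
  "xyz": [
    [-0.79, -0.4, -0.22],
    [-0.79, -0.41, -0.22],
    [-0.79, -0.41, -0.22],
    [-0.79, -0.41, -0.22],
    [-0.79, -0.41, -0.22],
    [0, 0, 0],
    [0, 0, 0],
    [0, 0, 0]
  ],
  "dr": [
    [0, 0, 0],
    [0, 0, 0],
    [0, 0, 0],
    [0, 0, 0],
    [0, 0, 0],
    [0, 0, 0],
    [0, 0, 0],
    [0, 0, 0]
  ]
}}

```text
time: 53.98
tool_pos: [498.9, -407.8, 384.0]
tcp_rot: [-3.141, -0.001, 1.638]
contact_force: [-0.1, 0.3, 0.1]
grip_width: 36.6
```

```bash
python3 - <<'E'
from h import *
st(); snap("wrist","w13"); crop("w13",140,0,420,260,2.8,"c19"); snap("scene","scene6"); crop("scene6",170,180,330,310,4.8,"c20"); snap("top","top6"); crop("top6",250,150,490,300,3.2,"c21")
E
```

```text
t53.98 [ 498.9 -407.8  384. ] [-3.141e+00 -1.000e-03  1.638e+00] F [-0.1  0.3  0.1] M [-0.12  0.03  0.01] w36.6 q [-0.8   0.54  0.86  0.    1.75 -0.87]
```

View pics/c19.png

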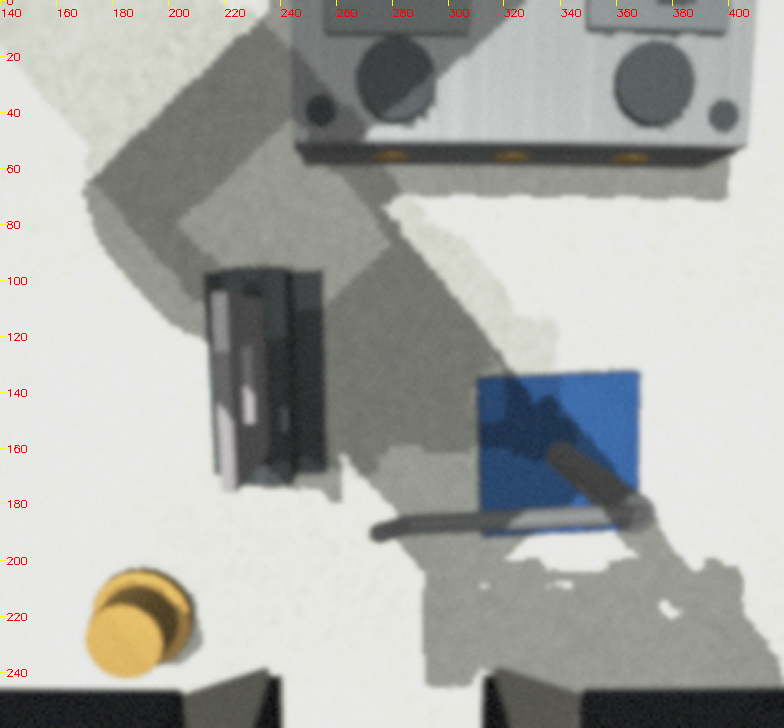

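View pics/c20.png

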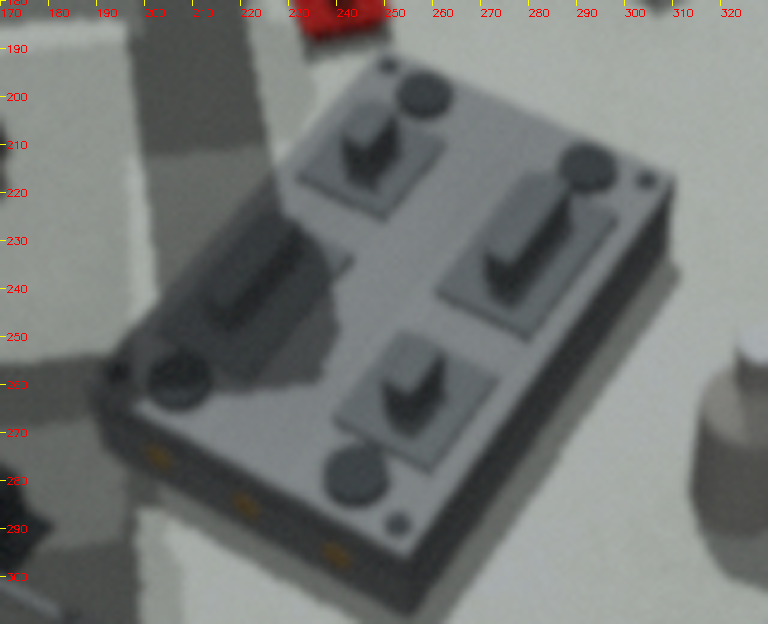

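View pics/c21.png

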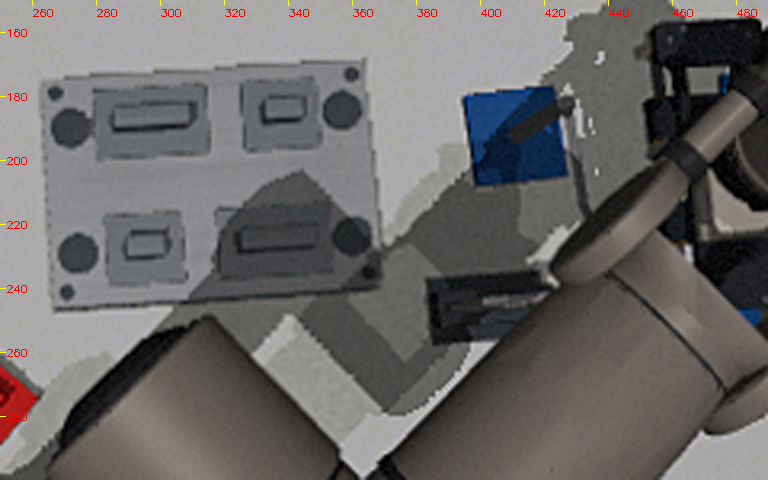

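```bash
cat > hook.py <<'E'
from h import *
C=load("w13")
P=lambda l: np.array([[140+u/2.8,v/2.8] for u,v in l])
q=lambda hx,hy: np.array([[-hx,hy,0],[hx,hy,0],[hx,-hy,0],[-hx,-hy,0]],float)
b,r=fit([(C,P([(478,378),(639,371),(638,527),(481,536)]),[0,1,2,3])],q(45,45),[600,-400,12,.05]); b2,r2=fit([(C,P([(478,378),(639,371),(638,527),(481,536)]),[0,1,2,3])],q(45,45),[600,-400,12,.05],12)
print("base",b.round(2),b2.round(3),r2.tolist())
R=Rn.from_euler('z',b2[3]).as_matrix()
for d in [0,-50,-90,-100]:
    w=R@np.array([d,0,170])+[b2[0],b2[1],0]; u=proj(C,w)[0]; print(d,w.round(1),"crop",((u-[140,0])*2.8).round(0))
for n,px in [("postend",(636,512)),("arm mid",(500,520)),("armnear bend",(405,523))]:
    print(n,atz(C,P([px]),170).round(1))
pt=atz(C,P([(213,291),(228,291),(222,490),(238,489)]),146); print(pt.round(1))
n=(pt[0]+pt[1])/2; s=(pt[2]+pt[3])/2; print("plate c",((n+s)/2).round(1),"len",np.linalg.norm(n-s).round(1),"yaw",np.arctan2((n-s)[1],(n-s)[0])-np.pi/2)
h=P([(205,273),(322,270),(327,470),(215,472)])
print("holder",fit([(C,h,[0,1,2,3])],q(32,55),[434,-362,45,.05],45)[0].round(3),fit([(C,h,[0,1,2,3])],q(32,55),[434,-362,45,.05],45)[1].tolist())
E
python3 hook.py
```

```text
base [ 5.9968e+02 -4.0256e+02  1.0300e+00  1.2000e-01] [ 5.97475e+02 -4.01247e+02  1.20000e+01  1.22000e-01] [[-0.7, -0.5], [0.7, -0.9], [0.2, 0.9], [-0.2, 0.7]]
0 [ 597.5 -401.2  170. ] crop [635. 512.]
-50 [ 547.8 -407.3  170. ] crop [507. 519.]
-90 [ 508.1 -412.2  170. ] crop [404. 524.]
-100 [ 498.2 -413.4  170. ] crop [378. 526.]
postend [[ 597.9 -401.   170. ]]
arm mid [[ 545.2 -407.9  170. ]]
armnear bend [[ 508.4 -411.6  170. ]]
[[ 427.6 -329.1  146. ]
 [ 433.5 -328.8  146. ]
 [ 433.2 -408.   146. ]
 [ 439.8 -407.1  146. ]]
plate c [ 433.5 -368.3  146. ] len 78.9 yaw 0.0759459475688069
holder [ 4.38112e+02 -3.66548e+02  2.74790e+01  7.80000e-02] [[-2.4, -3.6], [2.0, -3.3], [2.0, 4.0], [-1.7, 3.8]]
```

```bash
python3 - <<'E'
from h import *
st(); plan(434,-368,232,1.647)
E
```

```text
t54.12 [ 498.8 -408.1  384.8] [-3.142 -0.     1.638] F [0.1 0.8 0.3] M [-0.07  0.1  -0.01] w36.9 q [-0.8   0.54  0.85  0.    1.75 -0.87]
xyz [[0.25,-0.34,0.85],[0.25,-0.34,0.85],[0.25,-0.34,0.85]] dr [[0.0,0.0,-0.02],[0.0,0.0,-0.02],[0.0,0.0,-0.02]]
```

Request:
{"name": "carry_out", "arguments": {
  "xyz": [
    [0.25, -0.34, 0.85],
    [0.25, -0.34, 0.85],
    [0.25, -0.34, 0.85],
    [0, 0, 0],
    [0, 0, 0],
    [0, 0, 0]
  ],
  "dr": [
    [0, 0, -0.02],
    [0, 0, -0.02],
    [0, 0, -0.02],
    [0, 0, 0],
    [0, 0, 0],
    [0, 0, 0]
  ]
}}

```text
time: 54.88
tool_pos: [435.8, -370.0, 234.4]
tcp_rot: [3.138, 0.004, 1.645]
contact_force: [0.6, 0.1, 0.6]
grip_width: 36.6
```

```bash
python3 - <<'E'
from h import *
st(); snap("wrist","w14"); crop("w14",170,70,390,270,3.5,"c22")
E
```

```text
t54.88 [ 435.8 -370.   234.4] [3.138 0.004 1.645] F [0.6 0.1 0.6] M [-0.14  0.08  0.03] w36.6 q [-0.84  0.44  1.42  0.    1.28 -0.91]
```

View pics/c22.png

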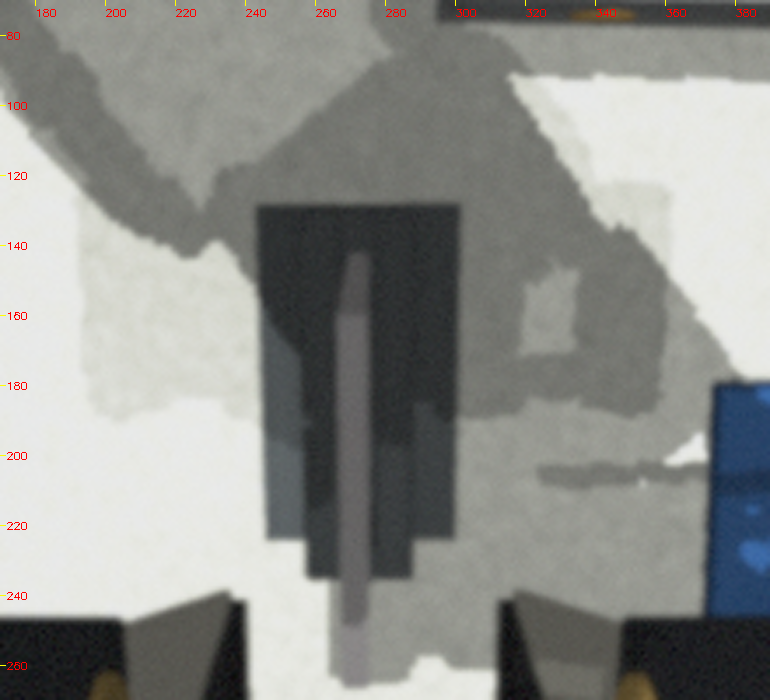

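```bash
python3 - <<'E'
from h import *
C=load("w14");A=load("w13")
p=atz(C,[(270.9,160),(271.4,248)],146);print(p.round(1),p.mean(0),np.linalg.norm(p[0]-p[1]),np.arctan2(*(p[0]-p[1])[[1,0]])-np.pi/2)
print(tri([(C,(270.9,160)),(A,(218.75,103.9))]).round(1),tri([(C,(271.4,248)),(A,(222.1,174.8))]).round(1))
st(); plan(434,-368.5,140,1.645,n=1)
E
```

```text
[[ 429.7 -329.2  146. ]
 [ 434.6 -393.7  146. ]] [ 432.14579657 -361.46211829  146.        ] 64.73460654259863 0.07605115437337417
[ 429.9 -329.1  144.3] [ 432.9 -413.2  105.8]
t54.92 [ 435.6 -369.8  234. ] [3.139 0.004 1.645] F [ 0.9 -0.2  0.8] M [-0.05  0.08  0.01] w36.5 q [-0.84  0.44  1.42  0.    1.28 -0.91]
xyz [[0.03,-0.03,1.57]] dr [[0.02,0.03,0.0]]
```

Request:
{"name": "carry_out", "arguments": {
  "xyz": [
    [0.01, -0.04, 0.5],
    [0, 0, 0.5],
    [0, 0, 0.3],
    [0, 0, 0.15],
    [0, 0, 0.1],
    [0, 0, 0],
    [0, 0, 0]
  ],
  "dr": [
    [0.02, 0.03, -0.01],
    [0, 0, 0],
    [0, 0, 0],
    [0, 0, 0],
    [0, 0, 0],
    [0, 0, 0],
    [0, 0, 0]
  ]
}}

```text
time: 55.8
tool_pos: [431.8, -368.2, 139.6]
tcp_rot: [-3.14, -0.003, 1.646]
contact_force: [0.1, -0.1, 0.5]
grip_width: 36.6
```

```bash
python3 - <<'E'
from h import *
st()
E
```

```text
t55.80 [ 431.8 -368.2  139.6] [-3.140e+00 -3.000e-03  1.646e+00] F [ 0.1 -0.1  0.5] M [-0.03  0.01 -0.  ] w36.6 q [-0.84  0.53  1.55  0.    1.07 -0.92]
```

Request:
{"name": "carry_out", "arguments": {
  "xyz": [
    [0, 0.02, 0],
    [0, 0, 0],
    [0, 0, 0]
  ],
  "dr": [
    [-0.01, -0.02, 0],
    [0, 0, 0],
    [0, 0, 0]
  ]
}}

```text
time: 56.18
tool_pos: [432.6, -367.7, 139.0]
tcp_rot: [-3.14, -0.001, 1.646]
contact_force: [0.9, -0.3, 0.1]
grip_width: 36.7
```

Request:
{"name": "carry_out", "arguments": {
  "xyz": [
    [0, 0, 0],
    [0, 0, 0],
    [0, 0, 0],
    [0, 0, 0],
    [0, 0, 0]
  ],
  "dr": [
    [0, 0, 0],
    [0, 0, 0],
    [0, 0, 0],
    [0, 0, 0],
    [0, 0, 0]
  ],
  "gripper": -1
}}

```text
time: 56.8
tool_pos: [432.6, -367.7, 138.9]
tcp_rot: [-3.14, -0.002, 1.646]
contact_force: [0.2, 1.1, 0.2]
grip_width: 5.6
```

Request:
{"name": "carry_out", "arguments": {
  "xyz": [
    [0, 0, -0.1],
    [0, 0, -0.2],
    [0, 0, -0.3],
    [0, 0, -0.4],
    [0, 0, -0.33],
    [0, 0, 0],
    [0, 0, 0],
    [0, 0, 0]
  ],
  "dr": [
    [0, 0, 0],
    [0, 0, 0],
    [0, 0, 0],
    [0, 0, 0],
    [0, 0, 0],
    [0, 0, 0],
    [0, 0, 0],
    [0, 0, 0]
  ]
}}

```text
time: 57.8
tool_pos: [432.4, -367.5, 217.7]
tcp_rot: [-3.139, -0.003, 1.646]
contact_force: [0.9, 0.1, -1.2]
grip_width: 5.6
```

```bash
python3 - <<'E'
from h import *
st(); plan(463.3,-416.3,218.5,1.693,n=3)
E
```

```text
t57.80 [ 432.4 -367.5  217.7] [-3.139e+00 -3.000e-03  1.646e+00] F [ 0.9  0.1 -1.2] M [-0.11  0.04  0.02] w5.6 q [-0.84  0.45  1.45 -0.    1.25 -0.91]
xyz [[-0.28,0.15,-0.01],[-0.29,0.15,-0.01],[-0.29,0.14,0.0]] dr [[-0.01,-0.01,-0.11],[-0.01,-0.01,-0.11],[-0.01,-0.01,-0.11]]
```

Request:
{"name": "carry_out", "arguments": {
  "xyz": [
    [-0.28, 0.15, 0],
    [-0.29, 0.15, -0.01],
    [-0.29, 0.14, 0],
    [0, 0, 0],
    [0, 0, 0],
    [0, 0, 0]
  ],
  "dr": [
    [-0.01, -0.01, -0.11],
    [-0.01, -0.01, -0.11],
    [-0.01, -0.01, -0.11],
    [0, 0, 0],
    [0, 0, 0],
    [0, 0, 0]
  ]
}}

```text
time: 58.55
tool_pos: [463.4, -416.2, 219.2]
tcp_rot: [3.139, 0.002, 1.693]
contact_force: [-0.0, -0.2, -1.6]
grip_width: 5.9
```

```bash
python3 - <<'E'
from h import *
st(); snap("scene","scene7"); crop("scene7",100,230,260,370,4.5,"c23"); snap("wrist","w15"); cv2.imwrite("pics/c24.png",cv2.imread("pics/w15.png"))
plan(542.9,-406.6,218.5,1.693,n=5)
E
```

```text
t58.55 [ 463.4 -416.2  219.2] [3.139e+00 2.000e-03 1.693e+00] F [-0.  -0.2 -1.6] M [-0.08  0.06 -0.01] w5.9 q [-0.86  0.54  1.28  0.    1.31 -0.98]
xyz [[0.0,0.27,0.0],[0.0,0.27,0.0],[0.0,0.27,0.0],[0.0,0.27,0.0],[0.0,0.27,0.0]] dr [[0.0,0.0,0.0],[0.0,0.0,0.0],[0.0,0.0,0.0],[0.0,0.0,0.0],[0.0,0.0,0.0]]
```

View pics/c23.png

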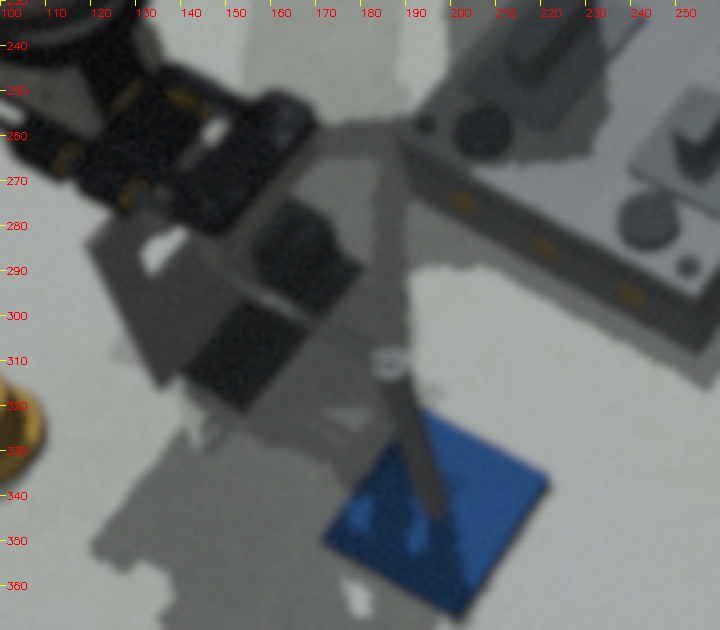

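View pics/c24.png

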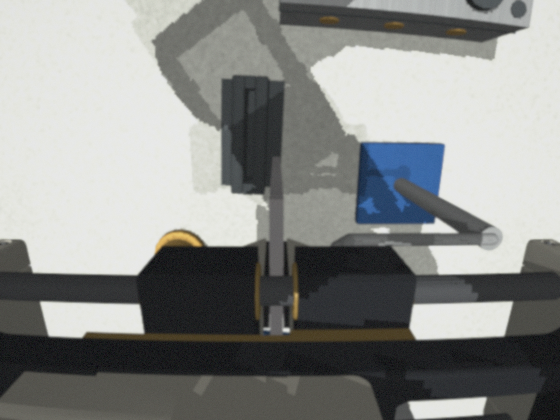

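Request:
{"name": "carry_out", "arguments": {
  "xyz": [
    [0, 0.2, 0],
    [0, 0.2, 0],
    [0, 0.1, 0],
    [0, 0.1, 0],
    [0, 0, 0]
  ],
  "dr": [
    [0, 0, 0],
    [0, 0, 0],
    [0, 0, 0],
    [0, 0, 0],
    [0, 0, 0]
  ]
}}

```text
time: 59.28
tool_pos: [499.8, -412.3, 219.2]
tcp_rot: [3.139, 0.003, 1.693]
contact_force: [0.4, 0.1, -1.5]
grip_width: 5.8
```

Request:
{"name": "carry_out", "arguments": {
  "xyz": [
    [0, 0.1, 0],
    [0, 0.1, 0],
    [0, 0, 0]
  ],
  "dr": [
    [0, 0, 0],
    [0, 0, 0],
    [0, 0, 0]
  ]
}}

```text
time: 59.65
tool_pos: [511.8, -410.9, 219.4]
tcp_rot: [3.139, 0.003, 1.693]
contact_force: [-0.1, 1.0, -1.5]
grip_width: 5.9
```

Request:
{"name": "carry_out", "arguments": {
  "xyz": [
    [0, 0.2, 0],
    [0, 0.2, 0],
    [0, 0.12, 0],
    [0, 0, 0],
    [0, 0, 0]
  ],
  "dr": [
    [0, 0, 0],
    [0, 0, 0],
    [0, 0, 0],
    [0, 0, 0],
    [0, 0, 0]
  ]
}}

```text
time: 60.28
tool_pos: [542.2, -407.2, 219.4]
tcp_rot: [3.139, 0.003, 1.693]
contact_force: [-0.2, -0.5, -2.0]
grip_width: 5.8
```

```bash
python3 - <<'E'
from h import *
st(); snap("scene","scene8"); crop("scene8",100,230,260,370,4.5,"c25")
E
```

```text
t60.27 [ 542.2 -407.2  219.4] [3.139e+00 3.000e-03 1.693e+00] F [-0.2 -0.5 -2. ] M [-0.07  0.03 -0.04] w5.8 q [-0.76  0.65  1.09  0.    1.4  -0.88]
```

View pics/c25.png

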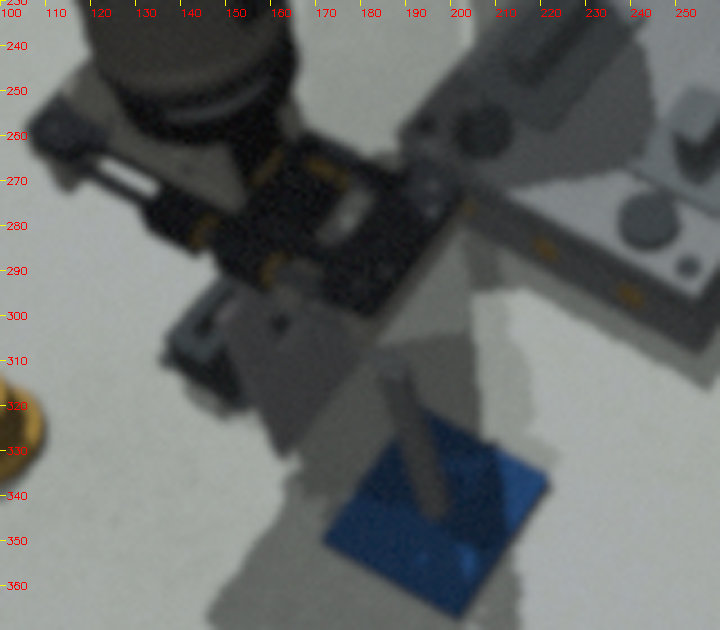

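Request:
{"name": "carry_out", "arguments": {
  "xyz": [
    [0, 0, 0.1],
    [0, 0, 0.1],
    [0, 0, 0.05],
    [0, 0, 0],
    [0, 0, 0]
  ],
  "dr": [
    [0, 0, 0],
    [0, 0, 0],
    [0, 0, 0],
    [0, 0, 0],
    [0, 0, 0]
  ]
}}

```text
time: 60.95
tool_pos: [542.4, -407.4, 204.7]
tcp_rot: [3.139, 0.003, 1.692]
contact_force: [-0.1, 0.1, -1.5]
grip_width: 5.8
```

Request:
{"name": "carry_out", "arguments": {
  "xyz": [
    [0, 0, 0.02],
    [0, 0, 0.02],
    [0, 0, 0],
    [0, 0, 0]
  ],
  "dr": [
    [0, 0, 0],
    [0, 0, 0],
    [0, 0, 0],
    [0, 0, 0]
  ]
}}

```text
time: 61.45
tool_pos: [542.4, -407.3, 202.1]
tcp_rot: [3.139, 0.003, 1.693]
contact_force: [0.5, 0.5, -1.6]
grip_width: 5.8
```

Request:
{"name": "carry_out", "arguments": {
  "xyz": [
    [0, 0, 0.015],
    [0, 0, 0],
    [0, 0, 0]
  ],
  "dr": [
    [0, 0, 0],
    [0, 0, 0],
    [0, 0, 0]
  ]
}}

```text
time: 61.82
tool_pos: [542.4, -407.2, 201.2]
tcp_rot: [3.139, 0.003, 1.693]
contact_force: [0.7, 0.4, -1.8]
grip_width: 5.7
```

Request:
{"name": "carry_out", "arguments": {
  "xyz": [
    [0, 0, 0.015],
    [0, 0, 0],
    [0, 0, 0]
  ],
  "dr": [
    [0, 0, 0],
    [0, 0, 0],
    [0, 0, 0]
  ]
}}

```text
time: 62.2
tool_pos: [542.5, -407.3, 200.7]
tcp_rot: [3.138, 0.003, 1.692]
contact_force: [-0.9, 0.6, 0.9]
grip_width: 6.1
```

Request:
{"name": "carry_out", "arguments": {
  "xyz": [
    [0, 0, 0],
    [0, 0, 0],
    [0, 0, 0],
    [0, 0, 0],
    [0, 0, 0]
  ],
  "dr": [
    [0, 0, 0],
    [0, 0, 0],
    [0, 0, 0],
    [0, 0, 0],
    [0, 0, 0]
  ],
  "gripper": -0.6
}}

```text
time: 62.82
tool_pos: [542.4, -407.3, 200.3]
tcp_rot: [3.139, 0.003, 1.692]
contact_force: [0.0, -0.2, 0.1]
grip_width: 18.2
```

Request:
{"name": "carry_out", "arguments": {
  "xyz": [
    [0, 0, -0.1],
    [0, 0, -0.2],
    [0, 0, -0.3],
    [0, 0, -0.5],
    [0, 0, -0.6],
    [0, 0, -0.6],
    [0, 0, 0]
  ],
  "dr": [
    [0, 0, 0],
    [0, 0, 0],
    [0, 0, 0],
    [0, 0, 0],
    [0, 0, 0],
    [0, 0, 0],
    [0, 0, 0]
  ]
}}

```text
time: 63.7
tool_pos: [542.6, -407.5, 343.2]
tcp_rot: [3.133, 0.009, 1.692]
contact_force: [0.0, 0.0, 0.1]
grip_width: 18.4
```

Request:
{"name": "carry_out", "arguments": {
  "xyz": [
    [0, -0.8, -0.3],
    [0, -0.8, 0],
    [0, -0.8, 0],
    [0, -0.8, 0],
    [0, 0, 0]
  ],
  "dr": [
    [0, 0, 0],
    [0, 0, 0],
    [0, 0, 0],
    [0, 0, 0],
    [0, 0, 0]
  ]
}}

```text
time: 64.32
tool_pos: [348.6, -430.5, 356.0]
tcp_rot: [3.139, 0.003, 1.689]
contact_force: [1.0, -0.7, -0.2]
grip_width: 18.0
```

```bash
python3 - <<'E'
from h import *
st(); snap("scene","scene9"); crop("scene9",80,180,330,370,3.1,"c26"); snap("top","top9"); crop("top9",130,110,490,300,2.2,"c27")
E
```

```text
t64.33 [ 348.6 -430.5  356. ] [3.139e+00 3.000e-03 1.689e+00] F [ 1.  -0.7 -0.2] M [-0.09  0.03  0.01] w18.0 q [-1.03  0.34  1.24  0.    1.56 -1.15]
```

View pics/c26.png

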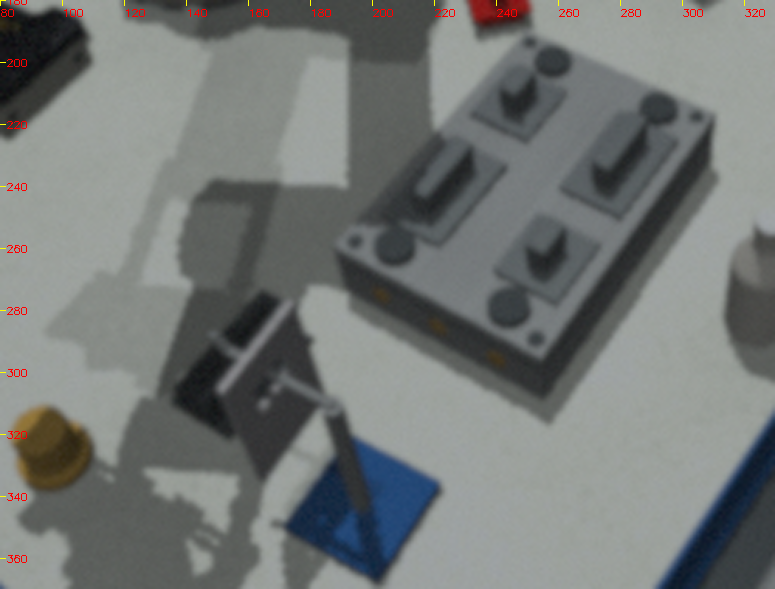

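View pics/c27.png

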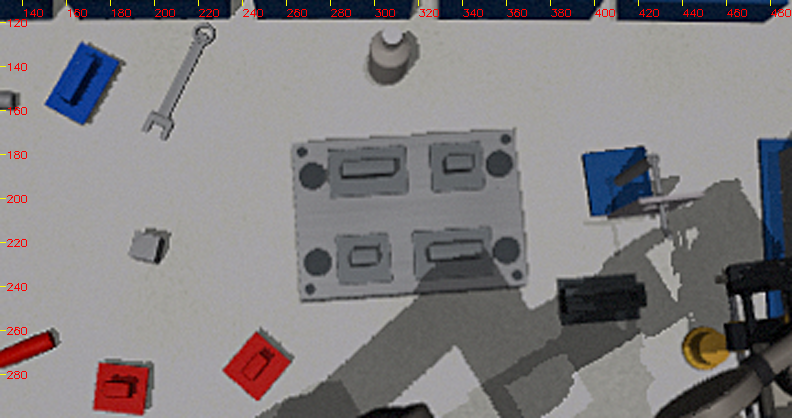

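Request:
{"name": "carry_out", "arguments": {
  "xyz": [
    [0, 0, 0],
    [0, 0, 0],
    [0, 0, 0],
    [0, 0, 0],
    [0, 0, 0],
    [0, 0, 0],
    [0, 0, 0],
    [0, 0, 0]
  ],
  "dr": [
    [0, 0, 0],
    [0, 0, 0],
    [0, 0, 0],
    [0, 0, 0],
    [0, 0, 0],
    [0, 0, 0],
    [0, 0, 0],
    [0, 0, 0]
  ]
}}

```text
time: 65.42
tool_pos: [351.3, -430.2, 355.8]
tcp_rot: [3.139, 0.003, 1.692]
contact_force: [0.4, -0.0, 0.6]
grip_width: 18.3
```

```bash
python3 - <<'E'
from h import *
snap("scene","scene10"); a=cv2.imread("pics/scene9.png").astype(int);b=cv2.imread("pics/scene10.png").astype(int)
print("plate region change",np.abs(a-b)[270:350,130:200].max(), "mould",np.abs(a-b)[190:300,180:320].max())
from plant import close_job; print(close_job())
E
```

```text
plate region change 25 mould 20
the job is handed in; nothing more can be done
None
```

The mould half is ready for storage, and I handed the job in at about 65 s of the 210 s allowed. I did the steps in the order asked:

- **Pins:** All four return pins are down. Each bottomed with the head about 78 mm above the bench, which is its home height.
- **Covers:** All four grey covers were there. Each is in a pocket of its own size and pressed home. Pressing again on each rib top found it at 108 mm, which is fully seated, and the pictures show the flanges flat.
- **Plate:** The status plate hangs by its hole on the hook arm, about 55 mm from the post. The gripper pulled clear without touching it.
- **Other things:** The final top picture shows the two red and one blue look-alikes, the block, wrench, bottle and bush standing where they were. The hammer and most of the screwdriver lay outside that crop. I did not measure any of their positions again.

**Checks that disagreed or were weak:**
- Heights fitted from single wrist pictures came out mostly 4–10 mm low, and up to about 20 mm low on the ribs.
- The plate's south end was in shadow, so one two-view height for it was wrong. I used its north end and known width instead.
- The rough fit from the scene camera was also off, so I relied on the wrist camera and contact.
- The last two pictures, a second apart, differed by at most 25 grey levels at the plate and 20 at the mould. I took this as noise and saw no movement, but I did not view that last picture.

The highest wrist force I saw was about 56 N, on the last pin. No cover was seen to have been knocked aside during the run.

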